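Scan the balcony jars and tether them to their snap clips

ROBOT

A 6-joint arm with a two-finger parallel gripper is mounted at the origin on the work surface. World frame = base frame: x ahead of the robot, y to its left, z up, the work surface at z = 0. Lengths are in m, angles in rad, forces in N, time in s.
With the tool pointing down it reaches from about 0.3 to 0.95 m from the base axis. Payload 3.1 kg.
Tool frame: the origin (TCP) lies midway between the tips of the shut fingers; the grasp point (between the pads) lies 19 mm behind it (r.grasp_offset is the z of the grasp point in the tool frame, in m); z points along the fingers, x is the direction in which the jaws open and shut, and the axes are right-handed (so a half turn about z gives the same grasp; the last joint's range is limited). The gripper opens to 85 mm and grips with 20 to 120 N. Pads are 22 mm wide; open, the fingers measure 114 mm over their backs; the gripper's body (76 mm by 85 mm) begins 54 mm behind the grasp point. The pads swing forward as they close: fully open they stand 13 mm farther back than shut.
Start: joints at [-1.222, 0.308, 1.634, -0, 1.2, -0.07], TCP at [0.254, -0.571, 0.231] pointing down, gripper open.
Joint ranges: [-3.06, 3.06], [-0.79, 1.96], [0.05, 2.63], [-1.19, 4.34], [0.05, 2.64], [-2.94, 2.94]. Speed limits (rad/s): [2.79, 2.79, 3.14, 3.14, 3.14, 3.14].

INTERFACE

Orientations are given as a unit quaternion [w, x, y, z].
In Python, from rig import readout, camera, camera_model, job, r gives the robot as it stands. The module is installed in compiled form; this text tells all that it offers.
- The arm moves only by the tool jog_arm, never from a script. Its argument "series" is text: rows parted by semicolons, each of 7 numbers parted by spaces: the shift along the tool's x, y, z in cm, then the turn, a rotation vector about the tool's x, y, z in degrees, then the gripper's target within -1 to 1 (fully open at 1, half-way at 0, shut at -1). A call has 1 to 20 rows; each row shifts and turns the commanded pose from where the row before left it, along the tool's axes as they then stand; what a row does not reach is not made up. A row lasts 1/12 s, in which the tool goes at most 41.7 mm and 7.16 degrees, less where a joint would pass 70% of its speed; a pose out of reach is approached as far as the arm can. A call with a gripper value outside its range is refused whole. The fingers move at their own pace and stop on an object; "squeeze" is the grip in N (left out, the last holds). Time passes only in rows, so rows that do not move let the fingers close. It gives the time, the measured TCP pose, the force and the opening at its end, in the units of the state.
- readout.sense(): the state, without advancing time (a new reading comes with each control period).
- camera(name): name is "scene" or "side" or "wrist"; returns (picture, depth): 480x640x3 uint8, red, green, blue; 480x640 float32, m along the optical axis (not along the pixel's ray), 0 where there is no reading.
- camera_model(name): a dict with "vertical_fov" (degrees; the focal length in pixels is half the picture's height over the tangent of half this angle, whatever the lens; pixels are square), "cx", "cy" (the principal point, pixels), "eye" and "attitude" of the camera in the world. Camera axes: x right, y down, z forward; pixel columns grow to the right and rows downward; lengths in m; the calibration is good to about 2 mm. A picture is of the moment at which its call begins: read the wrist's pose just before it. camera_model takes no time and is no camera call; for the wrist camera it gives the pose at the moment of the call.
- job.job_done(): hands the job in, once; it reports no verdict.
The state is a dict: "t": time; "q": joint angles; "qvel": joint speeds; "tau": joint torques, N m; "position": TCP position; "eef_rot": TCP orientation; "force": force on the tool from outside, world axes, zero at the start; "wrist_torque": the same for the moment, N m; "opening": finger opening in m.
Only numpy, scipy, OpenCV 4.12 (cv2) and the standard library are available. Lean on these libraries where they do the work, as an engineer would, in place of code of your own. Each camera call takes 0.05 s, during which the arm holds its last target.

TASK

Check in the jars on the balcony shelf, scanning them in the order red, yellow, green, blue (three or four are there; skip one that is missing): stand each in the middle of the scan disc with its black mark squarely facing the scanner and let go of it for a moment. Then tether each scanned jar to the safety clip of its own colour by pushing the eye of its lug in against the sprung gate until the gate snaps shut behind it, and leave every jar standing upright on the shelf, linked to its clip with the gate fully shut. Do not shove or tip the onggi pot, the bamboo press or the spoon rest.

Things in the scene. Friction and masses are not known exactly. Their poses are not given: they have to be found in the camera images.
- jar_red: Loose glass jar, about 0.3 kg, steel cap with a red lug; None if absent. Origin: centre of underside, z up, +x where the lug points. Glass 70 mm, cap 72 mm diameter, cap top 76 mm up, bottom-heavy. Lug: upright plate 8 mm thick in the x-z plane, 76 to 116 mm up, x -16 to 74 mm; solid at x -16 to 14 mm (grip there from above, closing along y), then an open eye (x 14 to 66, 84 to 108 mm up).
- mark_red (a point): Centre of the black mark, a panel on the red jar's glass: 36 mm from the jar's axis on its left (+y) side (lug pointing forward), 34 mm up. A black bar on the cap top lies on the same side. Axes as the jar's.
- eye_red (a point): Middle of the round upright end bar (8 mm diameter) that closes the eye of the red jar's lug: 70 mm along the jar's +x, 96 mm up. Axes as the jar's.
- jar_yellow: Loose glass jar, about 0.3 kg, steel cap with a yellow lug; None if absent. Origin: centre of underside, z up, +x where the lug points. Glass 70 mm, cap 72 mm diameter, cap top 76 mm up, bottom-heavy. Lug: upright plate 8 mm thick in the x-z plane, 76 to 116 mm up, x -16 to 74 mm; solid at x -16 to 14 mm (grip there from above, closing along y), then an open eye (x 14 to 66, 84 to 108 mm up).
- mark_yellow (a point): Centre of the black mark, a panel on the yellow jar's glass: 36 mm from the jar's axis on its right (-y) side (lug pointing forward), 34 mm up. A black bar on the cap top lies on the same side. Axes as the jar's.
- eye_yellow (a point): Middle of the round upright end bar (8 mm diameter) that closes the eye of the yellow jar's lug: 70 mm along the jar's +x, 96 mm up. Axes as the jar's.
- jar_green: Loose glass jar, about 0.3 kg, steel cap with a green lug; None if absent. Origin: centre of underside, z up, +x where the lug points. Glass 70 mm, cap 72 mm diameter, cap top 76 mm up, bottom-heavy. Lug: upright plate 8 mm thick in the x-z plane, 76 to 116 mm up, x -16 to 74 mm; solid at x -16 to 14 mm (grip there from above, closing along y), then an open eye (x 14 to 66, 84 to 108 mm up).
- mark_green (a point): Centre of the black mark, a panel on the green jar's glass: 36 mm from the jar's axis on its left (+y) side (lug pointing forward), 34 mm up. A black bar on the cap top lies on the same side. Axes as the jar's.
- eye_green (a point): Middle of the round upright end bar (8 mm diameter) that closes the eye of the green jar's lug: 70 mm along the jar's +x, 96 mm up. Axes as the jar's.
- jar_blue: Loose glass jar, about 0.3 kg, steel cap with a blue lug; None if absent. Origin: centre of underside, z up, +x where the lug points. Glass 70 mm, cap 72 mm diameter, cap top 76 mm up, bottom-heavy. Lug: upright plate 8 mm thick in the x-z plane, 76 to 116 mm up, x -16 to 74 mm; solid at x -16 to 14 mm (grip there from above, closing along y), then an open eye (x 14 to 66, 84 to 108 mm up).
- mark_blue (a point): Centre of the black mark, a panel on the blue jar's glass: 36 mm from the jar's axis on its right (-y) side (lug pointing forward), 34 mm up. A black bar on the cap top lies on the same side. Axes as the jar's.
- eye_blue (a point): Middle of the round upright end bar (8 mm diameter) that closes the eye of the blue jar's lug: 70 mm along the jar's +x, 96 mm up. Axes as the jar's.
- clip_red: Fixed snap clip, red block and gate: level frame of 8 mm rod 100 mm up. Origin on the shelf under the entry; push the eye in along +x, plate in the x-z plane at y = 0 (+-5 mm). Mouth at x = 0; clear inside x 0 to 62, y -12 to 28 mm. Post (110 mm high), block and rail at x > 68 mm. The four clips are parallel, 95 mm apart in a row along y, colour order varies.
- gate_red (a joint): Sprung gate of the red clip: 8 mm rod, 40 mm long, hinged at the clip's y = 28 mm, end at y = -12 mm, 100 mm up. 0 rad shut, to 1.3 swung inward (+x); takes up to 5 N. It springs shut through the eye once the end bar's centre is about 45 mm past x = 0 (48 is safe); then draw back some 20 mm.
- clip_yellow: Fixed snap clip, yellow block and gate: level frame of 8 mm rod 100 mm up. Origin on the shelf under the entry; push the eye in along +x, plate in the x-z plane at y = 0 (+-5 mm). Mouth at x = 0; clear inside x 0 to 62, y -12 to 28 mm. Post (110 mm high), block and rail at x > 68 mm. The four clips are parallel, 95 mm apart in a row along y, colour order varies.
- gate_yellow (a joint): Sprung gate of the yellow clip: 8 mm rod, 40 mm long, hinged at the clip's y = 28 mm, end at y = -12 mm, 100 mm up. 0 rad shut, to 1.3 swung inward (+x); takes up to 5 N. It springs shut through the eye once the end bar's centre is about 45 mm past x = 0 (48 is safe); then draw back some 20 mm.
- clip_green: Fixed snap clip, green block and gate: level frame of 8 mm rod 100 mm up. Origin on the shelf under the entry; push the eye in along +x, plate in the x-z plane at y = 0 (+-5 mm). Mouth at x = 0; clear inside x 0 to 62, y -12 to 28 mm. Post (110 mm high), block and rail at x > 68 mm. The four clips are parallel, 95 mm apart in a row along y, colour order varies.
- gate_green (a joint): Sprung gate of the green clip: 8 mm rod, 40 mm long, hinged at the clip's y = 28 mm, end at y = -12 mm, 100 mm up. 0 rad shut, to 1.3 swung inward (+x); takes up to 5 N. It springs shut through the eye once the end bar's centre is about 45 mm past x = 0 (48 is safe); then draw back some 20 mm.
- clip_blue: Fixed snap clip, blue block and gate: level frame of 8 mm rod 100 mm up. Origin on the shelf under the entry; push the eye in along +x, plate in the x-z plane at y = 0 (+-5 mm). Mouth at x = 0; clear inside x 0 to 62, y -12 to 28 mm. Post (110 mm high), block and rail at x > 68 mm. The four clips are parallel, 95 mm apart in a row along y, colour order varies.
- gate_blue (a joint): Sprung gate of the blue clip: 8 mm rod, 40 mm long, hinged at the clip's y = 28 mm, end at y = -12 mm, 100 mm up. 0 rad shut, to 1.3 swung inward (+x); takes up to 5 N. It springs shut through the eye once the end bar's centre is about 45 mm past x = 0 (48 is safe); then draw back some 20 mm.
- station: Fixed scan station: a printed disc of 90 mm diameter flush with the shelf and a grey scanner block with a dark red window. Origin: centre of the disc, on the shelf. The scanner block stands at x = 60 to 100 mm, 70 mm wide, 62 mm high; its window faces -x, towards the disc (a red strip on its top edge shows the window's side). Jars stand directly on the shelf here. Farther off to the right stands a fixed clear divider with a C-clamp.
- onggi: Loose dark onggi pot with lid, 100 mm diameter, 128 mm high; origin under its centre. Bystander.
- press: Loose bamboo press, 90 x 130 mm, 118 mm high; origin under its centre. Bystander.
- spoon_rest: Loose white plastic spoon rest with a spoon, 90 x 66 mm, 22 mm high; origin under its centre. Bystander.

How it is judged:
On the way, in this order (a step that is already met when the one before it is completed fails the run):
1. the red jar stands free on the disc with its mark facing the scanner (horizontal distance between jar_red and station below 0.015 m and height (world z) of jar_red below 0.004 m and angle between jar_red's own z axis and vertical below 0.1 rad and angle between the y axis of jar_red and the x axis of station, either way round below 0.2 rad and x of mark_red in the frame of station above 0.01 m and contact force between the fingers and jar_red below 0.05 N), for 0.3 s.
2. the yellow jar stands free on the disc with its mark facing the scanner (horizontal distance between jar_yellow and station below 0.015 m and height (world z) of jar_yellow below 0.004 m and angle between jar_yellow's own z axis and vertical below 0.1 rad and angle between the y axis of jar_yellow and the x axis of station, either way round below 0.2 rad and x of mark_yellow in the frame of station above 0.01 m and contact force between the fingers and jar_yellow below 0.05 N), for 0.3 s.
3. the green jar stands free on the disc with its mark facing the scanner (horizontal distance between jar_green and station below 0.015 m and height (world z) of jar_green below 0.004 m and angle between jar_green's own z axis and vertical below 0.1 rad and angle between the y axis of jar_green and the x axis of station, either way round below 0.2 rad and x of mark_green in the frame of station above 0.01 m and contact force between the fingers and jar_green below 0.05 N), for 0.3 s.
4. the blue jar stands free on the disc with its mark facing the scanner (horizontal distance between jar_blue and station below 0.015 m and height (world z) of jar_blue below 0.004 m and angle between jar_blue's own z axis and vertical below 0.1 rad and angle between the y axis of jar_blue and the x axis of station, either way round below 0.2 rad and x of mark_blue in the frame of station above 0.01 m and contact force between the fingers and jar_blue below 0.05 N), for 0.3 s.
At the end, for the whole second after the job is handed in: Each jar present: lug end bar 6 to 64 mm inside the clip of its colour, gate shut (< 0.12 rad), jar upright on the shelf (< 0.1 rad), released, at rest. Before that scanned in order: within 15 mm of the disc centre, mark within 0.2 rad of the scanner, untouched for 0.3 s (x of eye_red in the frame of clip_red between 0.006 and 0.064 m and y of eye_red in the frame of clip_red between -0.016 and 0.032 m and height (world z) of each of jar_red, jar_yellow, jar_green, jar_blue below 0.004 m and angle between each of jar_red, jar_yellow, jar_green, jar_blue's own z axis and vertical below 0.1 rad and value of joint each of gate_red, gate_yellow, gate_green, gate_blue below 0.12 rad and linear speed of each of jar_red, jar_yellow, jar_green, jar_blue below 0.02 m/s and contact force between the fingers and jar_red below 0.05 N and x of eye_yellow in the frame of clip_yellow between 0.006 and 0.064 m and y of eye_yellow in the frame of clip_yellow between -0.016 and 0.032 m and contact force between the fingers and jar_yellow below 0.05 N and x of eye_green in the frame of clip_green between 0.006 and 0.064 m and y of eye_green in the frame of clip_green between -0.016 and 0.032 m and contact force between the fingers and jar_green below 0.05 N and x of eye_blue in the frame of clip_blue between 0.006 and 0.064 m and y of eye_blue in the frame of clip_blue between -0.016 and 0.032 m and contact force between the fingers and jar_blue below 0.05 N).
It fails at once if the onggi is shoved (over 25 mm) or tipped (distance of onggi from where it was at the start of the episode above 0.025 m or angle between onggi's own z axis and vertical above 0.35 rad).
It fails at once if the press is shoved (over 25 mm) or tipped (distance of press from where it was at the start of the episode above 0.025 m or angle between press's own z axis and vertical above 0.35 rad).
It fails at once if the spoon rest is shoved (over 25 mm) or tipped (distance of spoon_rest from where it was at the start of the episode above 0.025 m or angle between spoon_rest's own z axis and vertical above 0.35 rad).
Of jar_red, jar_yellow, jar_green, jar_blue only 3 to 4 are there at a start; the rules pass over those that are not, and their reading is None.
At some moment in a run one of jar_red, jar_yellow, jar_green, jar_blue may be knocked a few centimetres aside while the robot is not near it.
Once in a run the grip may slacken for a moment while it holds something.
It also fails if it takes over 210 s, if anything falls off the work surface, if the arm or the gripper's body presses on something with over 40 N, if the wrist force passes 120 N, or if a joint passes its speed limit or range.

## Working session

There is one attempt and no reset: what is moved stays moved. The work goes in short steps, Python scripts to look and compute and a tool call to move; the robot and the scene stay as the last step left them, time stands still between calls to the robot, and variables do not carry over. Pictures are saved under pics/ and viewed, and the job is handed in when it is done.

Besides the shell and the picture viewer there is one more tool, called after "Call:" in YAML: its name, and indented under it one key for each argument. jog_arm: Moves the arm, as the interface text tells. Its arguments: {"type":"object","properties":{"series":{"type":"string"},"squeeze":{"type":"number"}},"required":["series"]}

```bash
mkdir -p pics; python3 - <<'E'
from rig import readout, camera, camera_model, job, r
import cv2,numpy as np
print(readout.sense())
for n in ["scene","side","wrist"]:
    print(n,camera_model(n))
    p,d=camera(n)
    cv2.imwrite(f"pics/{n}0.png",p[:,:,::-1]); np.save(f"pics/{n}0.npy",d)
E
```

```text
{'t': 0.0, 'q': array([-1.22166509e+00,  3.09041395e-01,  1.63521469e+00,  1.34540385e-05,
        1.19970396e+00, -6.96857294e-02]), 'qvel': array([ 3.83115459e-04,  1.25946067e-03, -6.50987857e-05, -1.00585125e-03,
       -5.85834847e-04, -4.09432996e-04]), 'tau': array([ 1.40747707e-04, -4.15253556e+01, -2.76665461e+01, -9.21076207e-05,
        1.01770266e-02,  1.36881440e-05]), 'position': array([ 0.25387368, -0.57019605,  0.23001103]), 'eef_rot': array([-7.17278888e-04,  8.38651748e-01, -5.44666728e-01, -9.41638645e-04]), 'force': array([-0.0211067 ,  0.2509828 ,  0.33385953]), 'wrist_torque': array([ 0.01705986,  0.00542809, -0.00860768]), 'opening': 0.0851594344294732}
scene {'vertical_fov': 50.509614387724575, 'cx': 314.0333410052993, 'cy': 239.47741763927934, 'eye': array([0.96335993, 0.6417695 , 1.25545683]), 'attitude': array([-0.08468296,  0.26567918,  0.92198819, -0.26866549])}
side {'vertical_fov': 49.876834995808906, 'cx': 321.18027442022395, 'cy': 242.0744801122177, 'eye': array([0.25319417, 0.97472256, 0.6705103 ]), 'attitude': array([ 0.08191848, -0.12957353,  0.85259569, -0.49958048])}
wrist {'vertical_fov': 70.50178840515149, 'cx': 319.1978386311442, 'cy': 239.8303859853413, 'eye': array([ 0.3215019 , -0.54027992,  0.37204397]), 'attitude': array([ 0.12458254,  0.82964733, -0.53796349, -0.08221792])}
```

View pics/scene0.png

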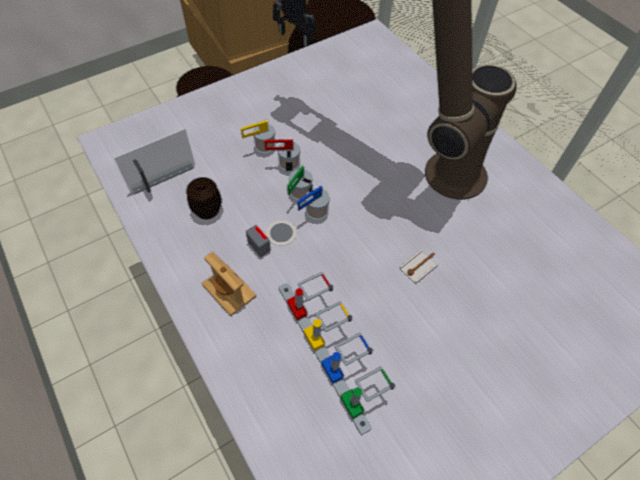

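View pics/side0.png

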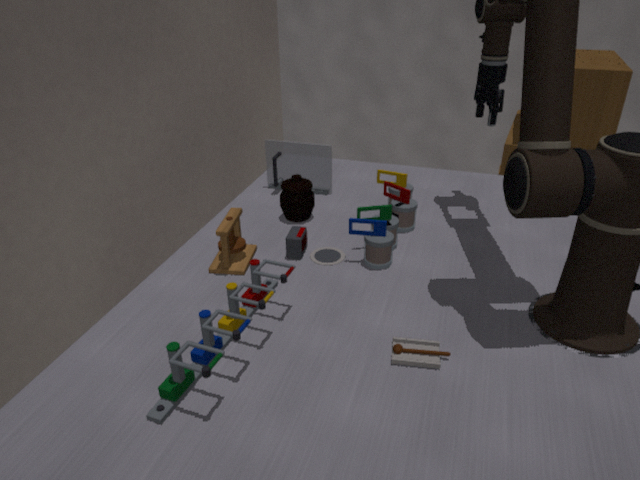

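View pics/wrist0.png

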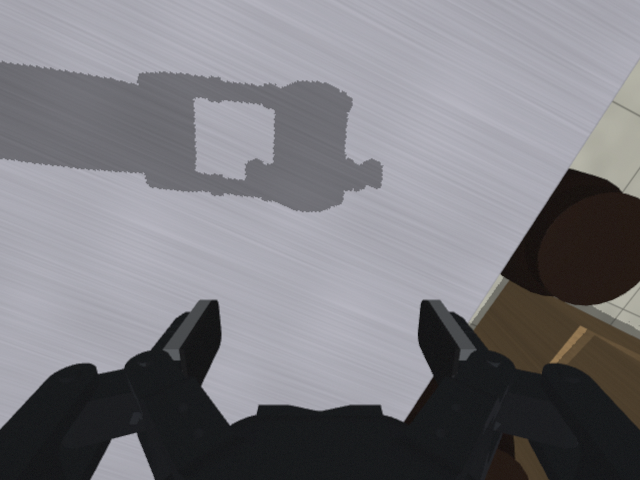

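```bash
cat > h.py <<'E'
import numpy as np,cv2
from rig import readout, camera, camera_model
from scipy.spatial.transform import Rotation as R
def rot(q): return R.from_quat([q[1],q[2],q[3],q[0]]).as_matrix()
def cloud(n,d,m=None):
    m=m or camera_model(n); f=240/np.tan(np.radians(m["vertical_fov"]/2))
    v,u=np.mgrid[0:480,0:640]
    c=np.stack([(u-m["cx"])/f*d,(v-m["cy"])/f*d,d],-1)
    P=c@rot(m["attitude"]).T+m["eye"]; P[d<=0]=np.nan
    return P
def proj(n,X,m=None):
    m=m or camera_model(n); f=240/np.tan(np.radians(m["vertical_fov"]/2))
    c=(np.asarray(X)-m["eye"])@rot(m["attitude"])
    return np.stack([f*c[...,0]/c[...,2]+m["cx"],f*c[...,1]/c[...,2]+m["cy"]],-1)
def masks(p):
    h=cv2.cvtColor(p,cv2.COLOR_RGB2HSV); H,S,V=[h[:,:,i].astype(int) for i in range(3)]
    s=(S>140)&(V>60)
    return dict(red=s&((H<6)|(H>174)),yellow=s&(H>20)&(H<32),green=s&(H>55)&(H<85),blue=s&(H>100)&(H<125))
E
python3 - <<'E'
from h import *
for n in ["scene","side"]:
    p=cv2.imread(f"pics/{n}0.png")[:,:,::-1].copy(); d=np.load(f"pics/{n}0.npy")
    P=cloud(n,d); 
    tab=P[(abs(P[...,2])<.02)]; print(n,"table z med",np.nanmedian(tab[:,2]))
    for c,m in masks(p).items():
        k,l,st,ce=cv2.connectedComponentsWithStats(m.astype(np.uint8),connectivity=8)
        for i in range(1,k):
            if st[i,4]<15: continue
            Q=P[(l==i)]; Q=Q[~np.isnan(Q[:,2])]
            if len(Q): print(c,st[i,4],ce[i].round(),"mean",np.median(Q,0).round(3),"p5",np.percentile(Q,5,axis=0).round(3),"p95",np.percentile(Q,95,axis=0).round(3))
E
```

```text
scene table z med -0.00027083168894348475
red 194 [279. 144.] mean [ 0.456 -0.328  0.098] p5 [ 0.426 -0.35   0.076] p95 [ 0.494 -0.307  0.118]
red 53 [260. 233.] mean [ 0.656 -0.097  0.062] p5 [ 0.65  -0.118  0.058] p95 [ 0.66  -0.074  0.066]
red 18 [325. 279.] mean [0.595 0.142 0.102] p5 [0.592 0.129 0.099] p95 [0.596 0.156 0.106]
red 43 [299. 292.] mean [0.672 0.14  0.109] p5 [0.665 0.131 0.105] p95 [0.68  0.148 0.114]
red 220 [296. 308.] mean [0.685 0.149 0.034] p5 [0.669 0.113 0.023] p95 [0.695 0.168 0.039]
yellow 184 [256. 128.] mean [ 0.479 -0.424  0.101] p5 [ 0.452 -0.432  0.08 ] p95 [ 0.53  -0.415  0.118]
yellow 28 [344. 310.] mean [0.601 0.239 0.103] p5 [0.598 0.222 0.099] p95 [0.603 0.254 0.107]
yellow 301 [314. 335.] mean [0.688 0.238 0.036] p5 [0.674 0.209 0.024] p95 [0.702 0.262 0.111]
green 102 [295. 179.] mean [ 0.49  -0.179  0.113] p5 [ 0.458 -0.199  0.082] p95 [ 0.523 -0.161  0.119]
green 23 [386. 376.] mean [0.613 0.427 0.102] p5 [0.612 0.413 0.099] p95 [0.615 0.442 0.104]
green 339 [352. 402.] mean [0.701 0.425 0.035] p5 [0.687 0.398 0.028] p95 [0.714 0.45  0.11 ]

[... 1526 characters left out ...]
0.61  0.381 0.059] p95 [0.644 0.441 0.104]
green 16 [186. 370.] mean [0.691 0.399 0.034] p5 [0.687 0.395 0.033] p95 [0.696 0.404 0.037]
green 116 [167. 385.] mean [0.706 0.441 0.035] p5 [0.693 0.424 0.033] p95 [0.714 0.45  0.037]
blue 380 [370. 226.] mean [ 0.473 -0.105  0.098] p5 [ 0.446 -0.161  0.079] p95 [ 0.527 -0.096  0.116]
blue 73 [204. 314.] mean [0.684 0.329 0.109] p5 [0.677 0.32  0.108] p95 [0.693 0.338 0.111]
blue 60 [244. 325.] mean [0.606 0.329 0.102] p5 [0.603 0.228 0.008] p95 [0.669 0.346 0.104]
blue 28 [217. 338.] mean [0.681 0.304 0.035] p5 [0.673 0.3   0.032] p95 [0.688 0.316 0.042]
blue 185 [198. 356.] mean [0.694 0.355 0.032] p5 [0.679 0.344 0.017] p95 [0.707 0.359 0.037]
```

```bash
cat >> h.py <<'E'
def jar(c,n,p,d,box=None,verbose=True):
    """pose from lug plate top edge (z>.105): min area rect direction; cap side decides sign"""
    P=cloud(n,d); m=masks(p)[c]; z=P[...,2]
    top=m&(z>.085)&(z<.125)
    # keep biggest cluster outside clip area (plates only): connected component dilated
    k,l,st,ce=cv2.connectedComponentsWithStats(cv2.dilate(top.astype(np.uint8),np.ones((3,3))),connectivity=8)
    out=[]
    for i in range(1,k):
        Q=P[top&(l==i)]
        if len(Q)<12: continue
        t=Q[Q[:,2]>.1,:2]
        if len(t)<8: continue
        ctr=np.median(t,0); u,s,vt=np.linalg.svd(t-t.mean(0)); a=vt[0]; s_=(t-ctr)@a; lo,hi=np.percentile(s_,[2,98]); L=hi-lo
        if L<.06 or L>.11: continue
        mid=ctr+a*(lo+hi)/2
        # cap points: height .07-.08 near either end
        C=P[(abs(z-.076)<.006)&(np.linalg.norm(P[...,:2]-mid,axis=-1)<.09)][:,:2]
        cc=C.mean(0) if len(C) else mid
        if (mid-cc)@a<0:a=-a
        org=mid-a*.029
        if verbose: print(n,c,"L",L.round(3),"mid",mid.round(4),"yaw",np.degrees(np.arctan2(a[1],a[0])).round(1),"org",org.round(4),"capmean",cc.round(3),len(C),"pix",ce[i].round())
        out.append((org,np.arctan2(a[1],a[0])))
    return out
E
python3 - <<'E'
from h import *
for n in ["scene","side"]:
    p=cv2.imread(f"pics/{n}0.png")[:,:,::-1].copy(); d=np.load(f"pics/{n}0.npy")
    for c in "red yellow green blue".split(): jar(c,n,p,d)
    P=cloud(n,d); g=p.max(-1).astype(int)
    # disc
    for c,(u,v) in dict(disc=(281,232) if n=="scene" else (327,256)).items():
        win=np.zeros(g.shape,bool); win[v-18:v+19,u-22:u+23]=1
        X=P[win]; print("disc z",np.nanmedian(X[:,2]), P[v,u].round(3),p[v,u])
    s=P[masks(p)["red"]&(abs(P[...,2]-.062)<.004)]; 
    t=s[:,:2]; u_,_,vt=np.linalg.svd(t-t.mean(0)); print("strip",t.mean(0).round(4),vt[0],len(t))
p=cv2.imread("pics/scene0.png"); cv2.imwrite("pics/zs.png",cv2.resize(p[100:270,180:350],None,fx=4.5,fy=3.5,interpolation=cv2.INTER_CUBIC)[:600,:800])
cv2.imwrite("pics/zc.png",cv2.resize(p[265:440,260:420],None,fx=4,fy=3.4,interpolation=cv2.INTER_CUBIC)[:600,:800])
E
```

```text
scene red L 0.082 mid [ 0.4578 -0.3296] yaw -31.9 org [ 0.4332 -0.3143] capmean [ 0.447 -0.341] 407 pix [279. 143.]
scene yellow L 0.081 mid [ 0.4916 -0.4255] yaw -8.6 org [ 0.4629 -0.4212] capmean [ 0.469 -0.408] 255 pix [255. 128.]
scene green L 0.079 mid [ 0.4895 -0.1793] yaw 28.1 org [ 0.4639 -0.1929] capmean [ 0.465 -0.159] 383 pix [295. 179.]
scene blue L 0.083 mid [ 0.4888 -0.103 ] yaw 6.4 org [ 0.46   -0.1063] capmean [ 0.464 -0.123] 404 pix [310. 197.]
disc z 0.0006542495696553186 [ 0.587 -0.103  0.002] [100 102 109]
strip [ 0.6473 -0.1098] [0.50029899 0.86585271] 45
side red L 0.087 mid [ 0.4583 -0.3271] yaw -29.5 org [ 0.433  -0.3128] capmean [ 0.441 -0.321] 299 pix [397. 189.]
side yellow L 0.085 mid [ 0.4884 -0.4255] yaw -8.7 org [ 0.4597 -0.4211] capmean [ 0.467 -0.406] 132 pix [393. 176.]
side green L 0.08 mid [ 0.489  -0.1852] yaw 26.4 org [ 0.4631 -0.1981] capmean [ 0.459 -0.154] 302 pix [374. 206.]
side blue L 0.086 mid [ 0.487  -0.1031] yaw 6.8 org [ 0.4583 -0.1065] capmean [ 0.461 -0.108] 399 pix [369. 224.]
disc z -0.00024579537640995186 [ 0.586 -0.1    0.002] [63 64 69]
strip [ 0.6513 -0.1044] [0.50624559 0.86238936] 47
```

View pics/zs.png

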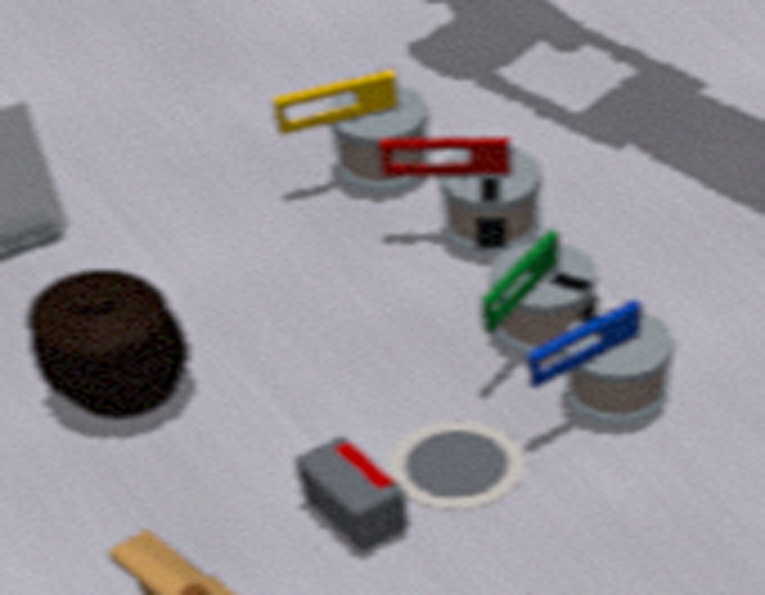

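View pics/zc.png

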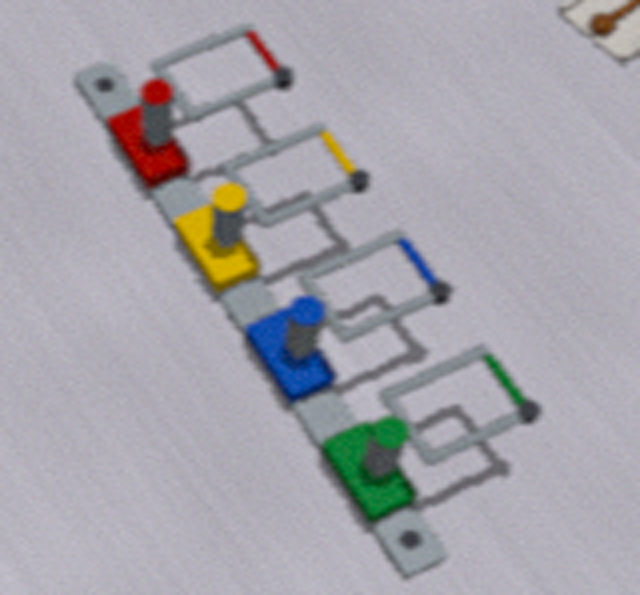

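```bash
cat >> h.py <<'E'
def plan(x,y,z,yawdeg):
    s=readout.sense(); T=rot(s["eef_rot"]); d=T.T@(np.array([x,y,z])-s["position"])*100
    a=np.radians(yawdeg); G=np.array([[np.cos(a),np.sin(a),0],[np.sin(a),-np.cos(a),0],[0,0,-1.]]).T
    rv=np.degrees(R.from_matrix(T.T@G).as_rotvec())
    print("t %.1f"%s["t"],"pos",s["position"].round(4),"yaw %.1f"%np.degrees(np.arctan2(T[1,0],T[0,0])),"open %.4f"%s["opening"],"F",s["force"].round(1))
    print("shift cm (before turn)",d.round(2),"|d| %.1f"%np.linalg.norm(d),"turn",rv.round(2), "shift after turn",(G.T@T@d).round(2),"q6 %.2f"%s["q"][5])
E
python3 - <<'E'
from h import *
for n in ["scene","side"]:
    p=cv2.imread(f"pics/{n}0.png")[:,:,::-1].copy(); d=np.load(f"pics/{n}0.npy"); P=cloud(n,d)
    s=P[masks(p)["red"]&(abs(P[...,2]-.062)<.005)&(abs(P[...,0]-.655)<.03)&(abs(P[...,1]+.097)<.06)]
    c,sz,an=cv2.minAreaRect((s[:,:2]*1000).astype(np.float32)); print("strip",c,sz,an,len(s))
    top=P[(abs(P[...,2]-.062)<.004)&(abs(P[...,0]-.67)<.04)&(abs(P[...,1]+.097)<.06)]
    print("block top",cv2.minAreaRect((top[:,:2]*1000).astype(np.float32)))
    # disc pale ring
    hsv=cv2.cvtColor(p,cv2.COLOR_RGB2HSV)
    m=((hsv[...,2]<140)&(hsv[...,2]>40)&(abs(P[...,2])<.01)&(np.hypot(P[...,0]-.587,P[...,1]+.1)<.06)).astype(np.uint8)
    k,l,st,ce=cv2.connectedComponentsWithStats(m); i=1+np.argmax(st[1:,4]); 
    v,u=np.where(l==i); 
    M=camera_model(n); f=240/np.tan(np.radians(M["vertical_fov"]/2))
    rr=np.stack([(u-M["cx"])/f,(v-M["cy"])/f,np.ones(len(u))],-1)@rot(M["attitude"]).T; X=M["eye"]-rr*(M["eye"][2]/rr[:,2])[:,None]
    print("disc",cv2.minAreaRect((X[:,:2]*1000).astype(np.float32)),X.mean(0),len(X))
plan(.431,-.3125,.25,59.5)
E
```

```text
strip (654.966796875, -96.32473754882812) (10.471610069274902, 50.650352478027344) 6.245907306671143 50
block top ((666.2899169921875, -92.4057388305664), (39.73446273803711, 69.86341094970703), 5.1754279136657715)
disc ((586.0008544921875, -104.5069808959961), (63.89599609375, 65.01757049560547), 58.11488342285156) [ 0.58668087 -0.10353501  0.        ] 328
strip (655.4336547851562, -98.96842956542969) (12.828827857971191, 53.34688949584961) 5.7061991691589355 46
block top ((664.4503784179688, -93.40630340576172), (38.793060302734375, 72.6417465209961), 3.6985435485839844)
disc ((587.05712890625, -100.33067321777344), (118.23180389404297, 118.79847717285156), 16.695175170898438) [ 5.85814509e-01 -9.71435067e-02  3.70485993e-19] 899
t 0.1 pos [ 0.2539 -0.5704  0.2303] yaw -66.0 open 0.0850 F [-0.4 -0.6  0.3]
shift cm (before turn) [-16.36 -26.67  -1.94] |d| 31.3 turn [-1.2000e-01  5.0000e-02 -1.2551e+02] shift after turn [31.21  2.17 -1.97] q6 -0.07
```

Call:
jog_arm:
  series: "-2.05 -3.33 -0.24 0 0 0 1;-2.05 -3.33 -0.24 0 0 0 1;-2.05 -3.33 -0.24 0 0 0 1;-2.05 -3.33 -0.24 0 0 0 1;-2.05 -3.33 -0.24 0 0 0 1;-2.05 -3.33 -0.24 0 0 0 1;-2.05 -3.33 -0.24 0 0 0 1;-2.05 -3.33 -0.24 0 0 0 1"

```text
t: 0.82
position: [0.4314, -0.311, 0.2504]
eef_rot: [-0.0, 0.839, -0.545, -0.0]
force: [1.2, -0.5, 0.4]
opening: 0.0854
```

Call:
jog_arm:
  series: "0 0 0 0 0 -7 0.2;0 0 0 0 0 -7 0.2;0 0 0 0 0 -7 0.2;0 0 0 0 0 -7 0.2;0 0 0 0 0 -7 0.2;0 0 0 0 0 -7 0.2;0 0 0 0 0 -7 0.2;0 0 0 0 0 -7 0.2;0 0 0 0 0 -7 0.2;0 0 0 0 0 -7 0.2;0 0 0 0 0 -7 0.2;0 0 0 0 0 -7 0.2;0 0 0 0 0 -7 0.2;0 0 0 0 0 -7 0.2;0 0 0 0 0 -7 0.2;0 0 0 0 0 -7 0.2;0 0 0 0 0 -7 0.2;0 0 0 0 0 -6.5 0.2;0 0 0 0 0 0 0.2"

```text
t: 2.4
position: [0.4306, -0.3126, 0.2501]
eef_rot: [-0.0, 0.868, 0.497, -0.0]
force: [0.3, 0.7, -0.4]
opening: 0.0513
```

```bash
cat > look.py <<'E'
import sys
from h import *
n,tag=sys.argv[1:3]
M=camera_model(n); s=readout.sense()
p,d=camera(n); cv2.imwrite(f"pics/{n}{tag}.png",p[:,:,::-1]); np.savez(f"pics/{n}{tag}.npz",d=d,p=p,**M)
E
python3 look.py wrist 1; python3 - <<'E'
from h import *
plan(.431,-.3125,.082,59.5)
E
```

```text
t 2.5 pos [ 0.4306 -0.3126  0.2501] yaw 59.4 open 0.0511 F [ 0.1 -0.1 -0.3]
shift cm (before turn) [ 0.03  0.04 16.81] |d| 16.8 turn [-0.04 -0.01 -0.14] shift after turn [ 0.03  0.03 16.81] q6 -1.75
```

View pics/wrist1.png

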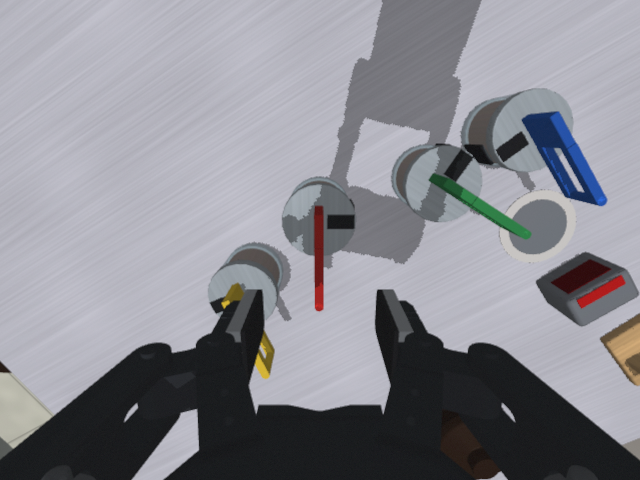

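Call:
jog_arm:
  series: "0 0 3.5 0 0 0 0.2;0 0 3.5 0 0 0 0.2;0 0 3 0 0 0 0.2;0 0 3 0 0 0 0.2;0 0 2.5 0 0 0 0.2;0 0 1.3 0 0 0 0.2;0 0 0 0 0 0 0.2;0 0 0 0 0 0 -1;0 0 0 0 0 0 -1;0 0 0 0 0 0 -1;0 0 0 0 0 0 -1;0 0 0 0 0 0 -1;0 0 0 0 0 0 -1"
  squeeze: 60

```text
t: 3.53
position: [0.4319, -0.3141, 0.0843]
eef_rot: [0.002, 0.868, 0.496, 0.0]
force: [-1.8, -1.1, 5.3]
opening: 0.0071
```

Call:
jog_arm:
  series: "0 0 -0.5 0 0 0 -1;0 0 -2 0 0 0 -1;0 0 -3 0 0 0 -1;0 0 -3 0 0 0 -1;0 0 -3 0 0 0 -1;0 0 -2.5 0 0 0 -1;0 0 0 0 0 0 -1;0 0 0 0 0 0 -1"
  squeeze: 80

```text
t: 4.2
position: [0.4312, -0.313, 0.2234]
eef_rot: [0.001, 0.868, 0.496, 0.001]
force: [-0.5, 1.5, -3.8]
opening: 0.0069
```

```bash
python3 look.py wrist 2; python3 - <<'E'
from h import *
plan(.586,-.102,.224,5.5)
E
```

```text
t 4.2 pos [ 0.43   -0.312   0.2213] yaw 59.5 open 0.0070 F [-0.7  0.3 -3.6]
shift cm (before turn) [26.01  2.78 -0.26] |d| 26.2 turn [-1.300e-01  3.000e-02  5.399e+01] shift after turn [ 17.54 -19.4   -0.27] q6 -1.75
```

View pics/wrist2.png

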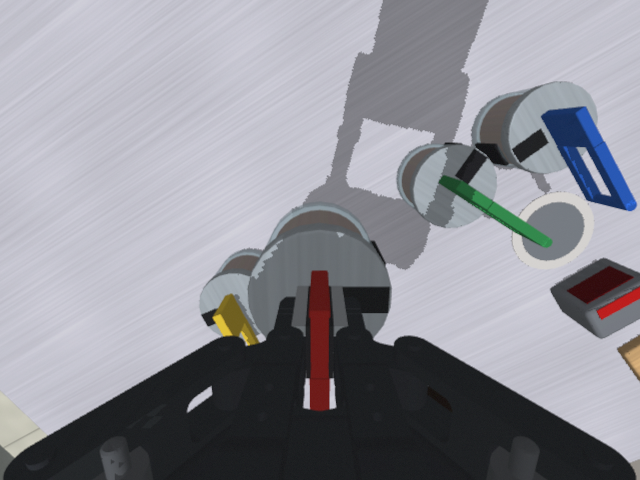

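Call:
jog_arm:
  series: "1 0.1 -0.5 0 0 0 -1;2.5 0.3 -0.7 0 0 0 -1;3.3 0.4 0 0 0 0 -1;3.3 0.4 0 0 0 0 -1;3.3 0.4 0 0 0 0 -1;3.3 0.4 0 0 0 0 -1;3.3 0.4 0 0 0 0 -1;3 0.3 0 0 0 0 -1;2 0.2 0 0 0 0 -1;1 0.1 0 0 0 0 -1;0 0 0 0 0 4 -1;0 0 0 0 0 6 -1;0 0 0 0 0 6 -1;0 0 0 0 0 6 -1;0 0 0 0 0 6 -1;0 0 0 0 0 6 -1;0 0 0 0 0 6 -1;0 0 0 0 0 6 -1;0 0 0 0 0 5 -1;0 0 0 0 0 3 -1"

```text
t: 5.92
position: [0.587, -0.104, 0.2324]
eef_rot: [-0.001, 0.999, 0.046, -0.002]
force: [0.6, -0.4, -3.5]
opening: 0.0074
```

Call:
jog_arm:
  series: "0 0 0 0 0 0 -1;0 0 0 0 0 0 -1;0 0 0 0 0 0 -1"

```text
t: 6.17
position: [0.5879, -0.104, 0.2334]
eef_rot: [-0.0, 0.999, 0.048, -0.001]
force: [-0.1, -0.3, -3.3]
opening: 0.007
```

```bash
python3 look.py wrist 3; python3 look.py scene 3; python3 - <<'E'
from h import *
plan(.586,-.100,.086,5.5)
z=np.load("pics/scene3.npz"); jar("red","scene",z["p"],z["d"])
cv2.imwrite("pics/a3.png",cv2.resize(z["p"][60:300,140:420,::-1],None,fx=2.8,fy=2.4))
E
```

```text
t 6.3 pos [ 0.5883 -0.104   0.234 ] yaw 5.5 open 0.0067 F [ 0.1 -0.3 -3.9]
shift cm (before turn) [-0.18 -0.42 14.8 ] |d| 14.8 turn [-0.02  0.06  0.03] shift after turn [-0.19 -0.42 14.8 ] q6 -0.34
```

View pics/wrist3.png

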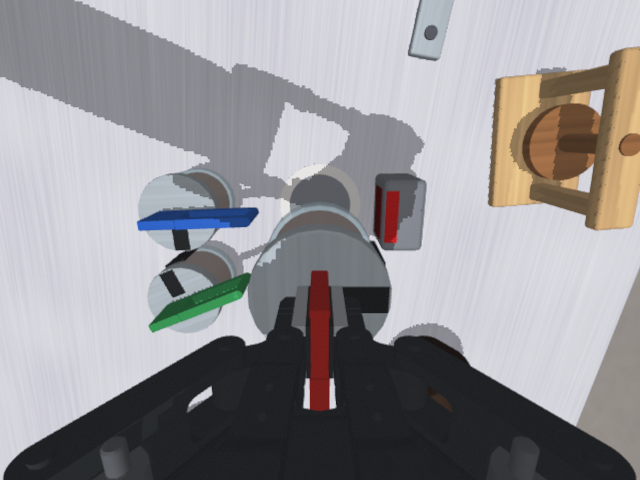

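View pics/a3.png

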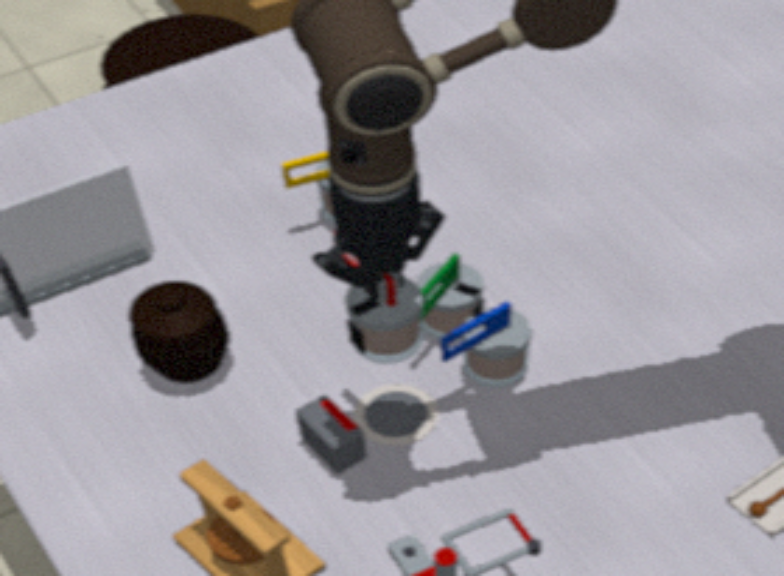

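Call:
jog_arm:
  series: "-0.1 -0.2 2 0 0 0 -1;-0.1 -0.2 3 0 0 0 -1;0 0 3 0 0 0 -1;0 0 3 0 0 0 -1;0 0 2 0 0 0 -1;0 0 1 0 0 0 -1;0 0 0.6 0 0 0 -1;0 0 0.2 0 0 0 -1;0 0 0 0 0 0 -1;0 0 0 0 0 0 -1"

```text
t: 7.1
position: [0.5878, -0.1007, 0.0882]
eef_rot: [0.0, 0.999, 0.048, 0.002]
force: [-0.3, -0.5, -3.3]
opening: 0.0068
```

```bash
python3 - <<'E'
from h import *
plan(.586,-.100,.085,5.5)
E
```

```text
t 7.1 pos [ 0.5878 -0.1007  0.0882] yaw 5.5 open 0.0068 F [-0.3 -0.5 -3.3]
shift cm (before turn) [-0.18 -0.08  0.32] |d| 0.4 turn [ 0.06 -0.18  0.  ] shift after turn [-0.18 -0.08  0.32] q6 -0.34
```

Call:
jog_arm:
  series: "-0.15 0 0.2 0 0 0 -1;0 0 0.2 0 0 0 -1;0 0 0 0 0 0 -1;0 0 0 0 0 0 -1"

```text
t: 7.43
position: [0.5861, -0.1006, 0.0844]
eef_rot: [0.0, 0.999, 0.048, 0.001]
force: [-1.1, 0.9, 5.4]
opening: 0.007
```

Call:
jog_arm:
  series: "0 0 0 0 0 0 -0.4;0 0 0 0 0 0 -0.4;0 0 0 0 0 0 -0.4;0 0 0 0 0 0 -0.4;0 0 0 0 0 0 -0.4;0 0 0 0 0 0 -0.4;0 0 0 0 0 0 -0.4"

```text
t: 8.02
position: [0.5847, -0.1004, 0.0823]
eef_rot: [-0.0, 0.999, 0.048, -0.0]
force: [-0.2, -1.0, -0.2]
opening: 0.0256
```

```bash
python3 look.py wrist 4; python3 look.py scene 4;python3 look.py side 4; python3 - <<'E'
from h import *
plan(.586,-.100,.085,5.5)
for n in ["scene","side"]:
  z=np.load(f"pics/{n}4.npz"); 
  for c in "red yellow green blue".split(): jar(c,n,z["p"],z["d"])
E
```

```text
t 8.2 pos [ 0.5848 -0.1004  0.0824] yaw 5.5 open 0.0257 F [ 1.4 -0.2  0.1]
shift cm (before turn) [ 0.13 -0.03 -0.26] |d| 0.3 turn [-0.    0.   -0.01] shift after turn [ 0.13 -0.03 -0.26] q6 -0.34
scene blue L 0.083 mid [ 0.4882 -0.1026] yaw 6.9 org [ 0.4594 -0.1061] capmean [ 0.478 -0.113] 433 pix [310. 197.]
side red L 0.072 mid [ 0.5906 -0.1206] yaw -83.5 org [ 0.5873 -0.0918] capmean [ 0.576 -0.093] 310 pix [328. 218.]
side yellow L 0.083 mid [ 0.4888 -0.4262] yaw -8.0 org [ 0.4601 -0.4221] capmean [ 0.467 -0.414] 216 pix [394. 176.]
side green L 0.08 mid [ 0.4885 -0.1863] yaw 26.8 org [ 0.4626 -0.1994] capmean [ 0.458 -0.157] 287 pix [374. 207.]
side blue L 0.086 mid [ 0.487  -0.1028] yaw 7.9 org [ 0.4583 -0.1068] capmean [ 0.482 -0.106] 496 pix [370. 225.]
```

View pics/wrist4.png

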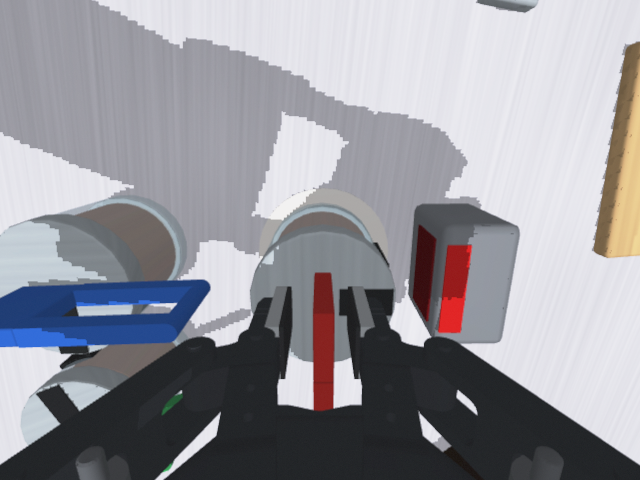

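View pics/side4.png

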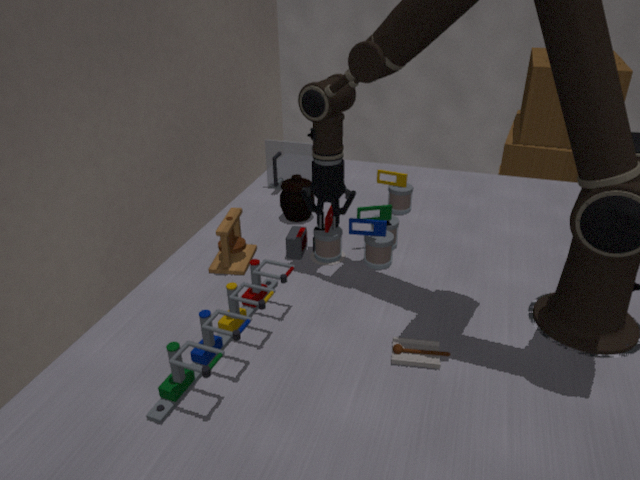

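Call:
jog_arm:
  series: "0 0 0 0 0 0 -0.4;0 0 0 0 0 0 -1;0 0 0 0 0 0 -1;0 0 0 0 0 0 -1;0 0 0 0 0 0 -1;0 0 0 0 0 0 -1"

```text
t: 8.67
position: [0.5848, -0.1004, 0.0824]
eef_rot: [-0.0, 0.999, 0.048, 0.0]
force: [0.9, -0.1, -1.2]
opening: 0.0069
```

```bash
python3 - <<'E'
from h import *
a=np.radians(-3.8)
for n in ["scene","side"]:
    p=cv2.imread(f"pics/{n}0.png")[:,:,::-1].copy(); d=np.load(f"pics/{n}0.npy"); P=cloud(n,d); M=masks(p)
    g={}
    for c,y0 in dict(red=.141,yellow=.236,blue=.331,green=.425).items():
        m=M[c]&(abs(P[...,2]-.102)<.006)&(abs(P[...,0]-.605)<.03)&(abs(P[...,1]-y0)<.035); Q=P[m]; g[c]=Q[:,:2].mean(0)
    G=np.array([g[c] for c in ["red","yellow","blue","green"]]); k=np.arange(4)
    fx=np.polyfit(k,G[:,0],1);fy=np.polyfit(k,G[:,1],1); print(n,G.round(4).tolist(),"pitch",np.hypot(fx[0],fy[0]),"rowdir deg",np.degrees(np.arctan2(fy[0],fx[0])))
    th=np.arctan2(fy[0],fx[0])-np.pi/2; ex=np.array([np.cos(th),np.sin(th)]); ey=np.array([-np.sin(th),np.cos(th)])
    for i,c in enumerate(["red","yellow","blue","green"]):
        ctr=np.array([np.polyval(fx,i),np.polyval(fy,i)])
        W=(P[...,:2]-ctr); cx=W@ex; cy=W@ey; z=P[...,2]
        fr=(z>.094)&(z<.108)&(cx>.012)&(cx<.05)&(abs(cy)<.04)
        ys=np.sort(cy[fr]); A=ys[ys<0];B=ys[ys>0]
        pt=(z>.1075)&(z<.113)&(cx>.06)&(cx<.1)&(abs(cy)<.03)
        print(c,"gate c",ctr.round(4),"rails",np.median(A).round(4) if len(A) else None,np.median(B).round(4) if len(B) else None,len(A),len(B),"post rel",cx[pt].mean().round(4),cy[pt].mean().round(4))
E
```

```text
scene [[0.5947, 0.1425], [0.601, 0.2381], [0.6076, 0.333], [0.6136, 0.4275]] pitch 0.09521708519839339 rowdir deg 86.19359610295643
red gate c [0.5947 0.1428] rails -0.0209 0.0264 45 45 post rel 0.076 0.001
yellow gate c [0.6011 0.2378] rails -0.0217 0.0263 51 47 post rel 0.0763 0.0013
blue gate c [0.6074 0.3328] rails -0.0216 0.0258 52 55 post rel 0.0779 0.0025
green gate c [0.6137 0.4278] rails -0.0228 0.0254 56 59 post rel 0.0766 0.0003
side [[0.5929, 0.1412], [0.5997, 0.2364], [0.6062, 0.3306], [0.6133, 0.4254]] pitch 0.09493162054691055 rowdir deg 85.9059102966441
red gate c [0.5928 0.1413] rails -0.0192 0.0286 61 66 post rel 0.0783 0.0035
yellow gate c [0.5996 0.236 ] rails -0.0193 0.0285 72 76 post rel 0.0778 0.0035
blue gate c [0.6064 0.3307] rails -0.0196 0.0286 87 91 post rel 0.0778 0.0035
green gate c [0.6132 0.4254] rails -0.0195 0.0285 99 110 post rel 0.0775 0.0028
```

Call:
jog_arm:
  series: "0 0 -0.5 0 0 0 -1;0 0 -2 0 0 0 -1;0 0 -3 0 0 0 -1;0 0 -3 0 0 0 -1;0 0 -3 0 0 0 -1;0 0 -2.5 0 0 0 -1;0 0 -1 0 0 0 -1;0 0 0 0 0 0 -1;0 0 0 0 0 -4 -1;0 0 0 0 0 -6.5 -1;0 0 0 0 0 -7 -1;0 0 0 0 0 -7 -1;0 0 0 0 0 -7 -1;0 0 0 0 0 -7 -1;0 0 0 0 0 -7 -1;0 0 0 0 0 -7 -1;0 0 0 0 0 -7 -1;0 0 0 0 0 -7 -1;0 0 0 0 0 -7 -1;0 0 0 0 0 -7 -1"

```text
t: 10.33
position: [0.5827, -0.0999, 0.229]
eef_rot: [-0.003, 0.729, 0.684, -0.002]
force: [-0.4, -0.4, -2.7]
opening: 0.0066
```

```bash
python3 - <<'E'
from h import *
plan(.5017,.144,.234,86)
n="scene";p=cv2.imread(f"pics/{n}0.png")[:,:,::-1].copy(); d=np.load(f"pics/{n}0.npy"); P=cloud(n,d)
print("spoon",P[266,418],P[262,402],P[272,436],P[253,420],P[281,417])
E
```

```text
t 10.3 pos [ 0.5827 -0.0999  0.229 ] yaw 86.3 open 0.0066 F [-0.4 -0.4 -2.7]
shift cm (before turn) [23.83 -9.64 -0.42] |d| 25.7 turn [-0.34 -0.06  0.34] shift after turn [23.77 -9.78 -0.5 ] q6 -1.75
spoon [0.322556   0.2075916  0.01658999] [0.34714903 0.16907131 0.00506899] [ 0.28174042  0.24343831 -0.00217568] [0.28459503 0.17276958 0.00511539] [0.35351634 0.24264935 0.01385193]
```

Call:
jog_arm:
  series: "1.2 -0.5 0 0 0 0 -1;2.4 -1 0 0 0 0 -1;3.4 -1.4 0 0 0 0 -1;3.4 -1.4 0 0 0 0 -1;3.4 -1.4 0 0 0 0 -1;3.4 -1.4 0 0 0 0 -1;3.1 -1.2 0 0 0 0 -1;2.3 -0.9 0 0 0 0 -1;1.2 -0.5 0 0 0 0 -1;0 0 0 0 0 0 -1;0 0 0 0 0 0 -1;0 0 0 0 0 0 -1"

```text
t: 11.33
position: [0.5044, 0.143, 0.2317]
eef_rot: [0.0, 0.732, 0.682, -0.001]
force: [0.5, -0.6, -2.7]
opening: 0.0068
```

```bash
python3 - <<'E'
from h import *
plan(.5017,.144,.087,86)
E
```

```text
t 11.3 pos [0.5044 0.143  0.2317] yaw 85.9 open 0.0068 F [ 0.5 -0.6 -2.7]
shift cm (before turn) [ 0.1  -0.26 14.47] |d| 14.5 turn [-0.06  0.07 -0.06] shift after turn [ 0.08 -0.27 14.47] q6 -1.31
```

Call:
jog_arm:
  series: "0.1 -0.3 1.5 0 0 0 -1;0 0 3 0 0 0 -1;0 0 3 0 0 0 -1;0 0 3 0 0 0 -1;0 0 2 0 0 0 -1;0 0 1.1 0 0 0 -1;0 0 0.7 0 0 0 -1;0 0 0 0 0 0 -1;0 0 0 0 0 0 -1;0 0 0 0 0 0 -1"

```text
t: 12.17
position: [0.5035, 0.1451, 0.0911]
eef_rot: [0.001, 0.732, 0.682, 0.001]
force: [0.2, -0.0, -2.9]
opening: 0.0065
```

```bash
python3 look.py wrist 5; python3 look.py scene 5;python3 look.py side 5; python3 - <<'E'
from h import *
plan(.5017,.144,.087,86)
for n in ["scene","side"]:
  z=np.load(f"pics/{n}5.npz"); 
  for c in ["red"]: jar(c,n,z["p"],z["d"])
z=np.load(f"pics/scene5.npz"); cv2.imwrite("pics/a5.png",cv2.resize(z["p"][200:400,220:400,::-1],None,fx=4,fy=3))
z=np.load(f"pics/side5.npz"); cv2.imwrite("pics/b5.png",cv2.resize(z["p"][200:400,180:360,::-1],None,fx=4,fy=3))
E
```

```text
t 12.3 pos [0.503  0.1452 0.0909] yaw 86.0 open 0.0071 F [ 0.1 -1.  -3.6]
shift cm (before turn) [-0.13 -0.12  0.39] |d| 0.4 turn [ 0.16 -0.04 -0.  ] shift after turn [-0.13 -0.12  0.39] q6 -1.30
scene red L 0.065 mid [0.544  0.1433] yaw -3.5 org [0.5151 0.145 ] capmean [0.517 0.16 ] 82 pix [342. 269.]
```

View pics/wrist5.png

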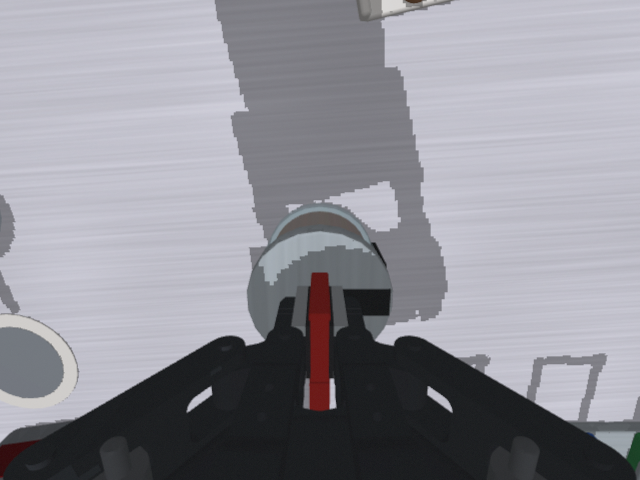

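View pics/a5.png

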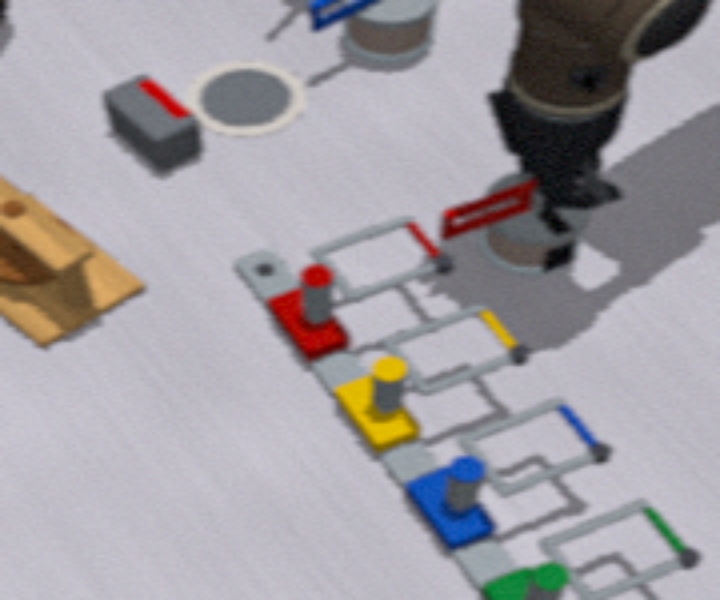

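View pics/b5.png

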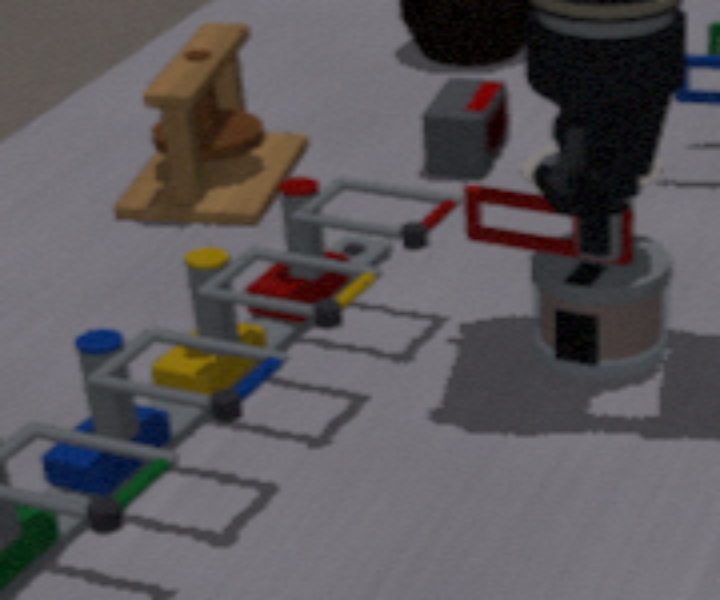

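```bash
cat >> h.py <<'E'
CL=dict(red=(.5935,.1376),yellow=(.6001,.2324),blue=(.6066,.3273),green=(.6132,.4221)); CY=np.radians(-3.95)
def clipco(c,tag):
    ex=np.array([np.cos(CY),np.sin(CY)]);ey=np.array([-ex[1],ex[0]])
    for n in ["scene","side"]:
        z=np.load(f"pics/{n}{tag}.npz"); P=cloud(n,z["d"],z); m=masks(z["p"])[c]; W=P[...,:2]-np.array(CL[c]); x=W@ex*1000; y=W@ey*1000; h=P[...,2]*1000
        k=m&(x<62)&(x>-130)&(abs(y)<50)&(h>75)&(h<130)
        l=k&(y<15)&(y>-15)&(x<62)
        t=l&(h>105) # top edge
        g=k&(h<106)&(h>96)&(abs(x)<10) 
        if t.sum()>5: 
            X,Y=x[t],y[t]; pf=np.polyfit(X,Y,1); print(n,"plate top: x %.1f..%.1f"%(X.min(),X.max()),"y@end %.1f mean %.1f slope deg %.1f"%(np.polyval(pf,X.max()),Y.mean(),np.degrees(np.arctan(pf[0]))),"z",np.median(h[t]).round(1),t.sum())
        if g.sum()>3: print(n,"gate-ish x",x[g].mean().round(1),"y %.1f..%.1f mean %.1f"%(y[g].min(),y[g].max(),y[g].mean()),g.sum())
E
python3 -c "
from h import *
clipco('red',5)"
```

```text
scene plate top: x -84.7..3.2 y@end 3.5 mean 2.7 slope deg 0.9 z 123.4 88
scene gate-ish x 1.0 y -9.9..23.3 mean 7.6 19
side plate top: x -106.2..-1.2 y@end 2.4 mean 3.0 slope deg -0.8 z 121.7 97
side gate-ish x -0.9 y -11.0..21.5 mean 4.0 27
```

Call:
jog_arm:
  series: "-0.25 0 0.3 0 0 0 -1;0 0 0.2 0 0 0 -1;0 0 0 0 0 0 -1;0 0.7 0 0 0 0 -1;0 0.7 0 0 0 0 -1;0 0.7 0 0 0 0 -1;0 0.7 0 0 0 0 -1;0 0.7 0 0 0 0 -1;0 0.7 0 0 0 0 -1;0 0.7 0 0 0 0 -1;0 0.7 0 0 0 0 -1;0 0.7 0 0 0 0 -1;0 0.3 0 0 0 0 -1;0 0 0 0 0 0 -1;0 0 0 0 0 0 -1"

```text
t: 13.57
position: [0.5682, 0.138, 0.0848]
eef_rot: [0.0, 0.731, 0.682, 0.001]
force: [-0.5, -0.5, -3.9]
opening: 0.0069
```

```bash
python3 look.py scene 6;python3 look.py side 6; python3 - <<'E'
from h import *
plan(.5705,.137,.086,86)
clipco('red',6)
z=np.load(f"pics/scene6.npz"); cv2.imwrite("pics/a6.png",cv2.resize(z["p"][200:350,240:390,::-1],None,fx=5,fy=4))
z=np.load(f"pics/side6.npz"); cv2.imwrite("pics/b6.png",cv2.resize(z["p"][200:350,200:350,::-1],None,fx=5,fy=4))
E
```

```text
t 13.7 pos [0.5672 0.138  0.0845] yaw 86.0 open 0.0070 F [ 0.8 -0.  -2.4]
shift cm (before turn) [-0.07  0.33 -0.15] |d| 0.4 turn [-0. -0.  0.] shift after turn [-0.07  0.33 -0.15] q6 -1.34
scene plate top: x -17.3..49.4 y@end -0.4 mean -0.0 slope deg -0.5 z 117.0 92
scene gate-ish x 0.4 y 0.6..21.6 mean 10.1 19
side plate top: x -40.6..47.8 y@end 0.4 mean 1.1 slope deg -1.5 z 114.9 71
side gate-ish x -1.9 y -4.8..13.3 mean 6.4 5
```

View pics/a6.png

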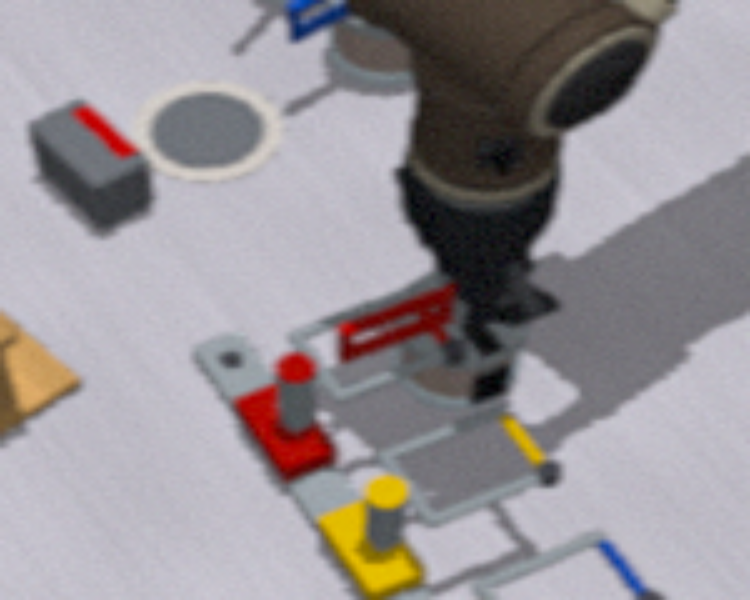

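View pics/b6.png

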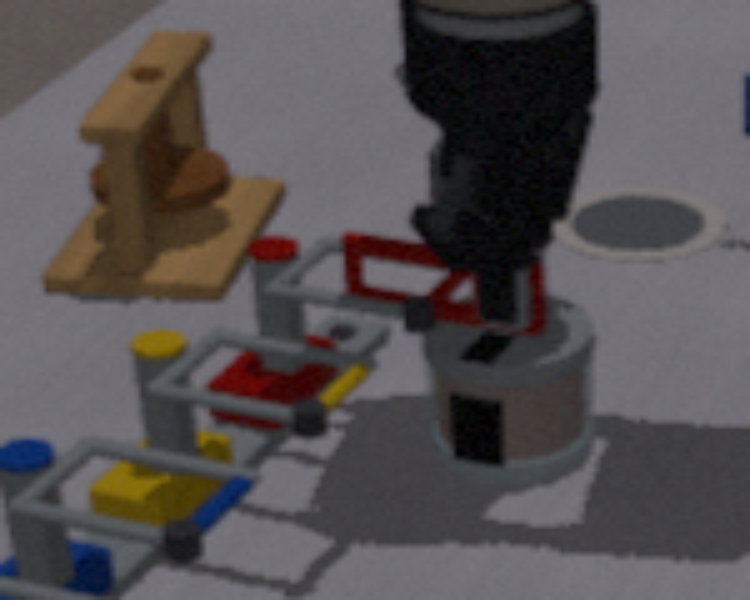

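Call:
jog_arm:
  series: "0 0.3 0 0 0 0 -1;0 0.3 0 0 0 0 -1;0 0 0 0 0 0 -1;0 0 0 0 0 0 -1;0 0 0 0 0 0 -1;0 0 0 0 0 0 -1;0 -0.5 0 0 0 0 -1;0 -0.5 0 0 0 0 -1;0 -0.5 0 0 0 0 -1;0 -0.5 0 0 0 0 -1;0 0 0 0 0 0 -1;0 0 0 0 0 0 -1"

```text
t: 14.67
position: [0.5529, 0.1389, 0.0844]
eef_rot: [-0.0, 0.731, 0.682, -0.0]
force: [0.4, 0.5, -3.4]
opening: 0.007
```

```bash
python3 look.py scene 7;python3 look.py side 7; python3 - <<'E'
from h import *
plan(.5705,.137,.084,86)
clipco('red',7)
z=np.load(f"pics/scene7.npz"); cv2.imwrite("pics/a7.png",cv2.resize(z["p"][200:350,240:390,::-1],None,fx=5,fy=4))
z=np.load(f"pics/side7.npz"); cv2.imwrite("pics/b7.png",cv2.resize(z["p"][200:350,200:350,::-1],None,fx=5,fy=4))
E
```

```text
t 14.8 pos [0.5537 0.1389 0.0847] yaw 86.0 open 0.0064 F [ 0.6 -0.7 -3. ]
shift cm (before turn) [-0.08  1.69  0.07] |d| 1.7 turn [ 0.04 -0.01  0.  ] shift after turn [-0.08  1.69  0.07] q6 -1.33
scene plate top: x -33.5..32.8 y@end -0.3 mean -0.1 slope deg -0.4 z 117.0 89
scene gate-ish x 0.1 y -1.2..22.1 mean 11.0 21
side plate top: x -55.6..33.7 y@end 0.3 mean 0.6 slope deg -0.5 z 115.2 78
side gate-ish x -0.9 y -9.4..14.0 mean 4.5 8
```

View pics/a7.png

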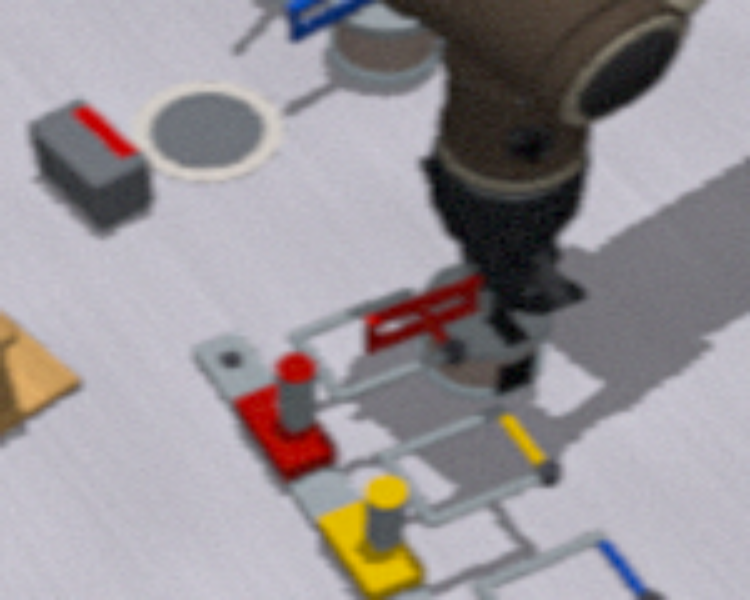

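View pics/b7.png

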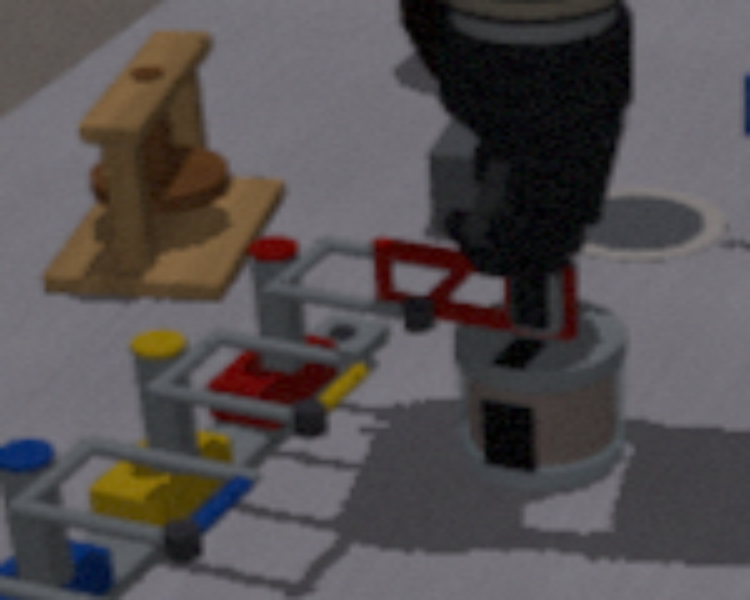

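Call:
jog_arm:
  series: "0 0 0.15 0 0 0 -1;0 0 0 0 0 0 -1;0 0 0 0 0 0 -0.2;0 0 0 0 0 0 -0.2;0 0 0 0 0 0 -0.2;0 0 0 0 0 0 -0.2;0 0 0 0 0 0 -0.2;0 0 -2 0 0 0 -0.2;0 0 -3.5 0 0 0 0;0 0 -4 0 0 0 0.2;0 0 -4 0 0 0 0.2;0 0 -3 0 0 0 0.2;0 0 0 0 0 0 0.2"

```text
t: 15.85
position: [0.5586, 0.1398, 0.2571]
eef_rot: [0.004, 0.731, 0.682, 0.007]
force: [1.5, 1.6, 1.5]
opening: 0.0513
```

```bash
python3 look.py scene 8;python3 look.py side 8; python3 - <<'E'
from h import *
clipco('red',8)
for n in ["scene","side"]:
  z=np.load(f"pics/{n}8.npz"); 
  for c in "red yellow green blue".split(): jar(c,n,z["p"],z["d"])
z=np.load(f"pics/scene8.npz"); cv2.imwrite("pics/a8.png",cv2.resize(z["p"][80:350,190:420,::-1],None,fx=3.2,fy=2.2))
plan(.459,-.4207,.25,-98.4)
E
```

```text
scene plate top: x -51.5..32.7 y@end -0.0 mean 0.3 slope deg -0.4 z 114.6 115
scene gate-ish x -0.1 y 1.1..21.8 mean 11.4 21
side plate top: x -55.5..32.5 y@end 0.9 mean 0.9 slope deg 0.0 z 111.9 144
side gate-ish x -1.9 y -3.6..15.3 mean 7.3 5
scene red L 0.08 mid [0.5839 0.1401] yaw -2.4 org [0.5549 0.1413] capmean [0.558 0.146] 360 pix [328. 277.]
scene yellow L 0.082 mid [ 0.4906 -0.4251] yaw -8.8 org [ 0.462  -0.4207] capmean [ 0.467 -0.413] 233 pix [255. 128.]
scene green L 0.079 mid [ 0.4899 -0.1804] yaw 27.5 org [ 0.4642 -0.1938] capmean [ 0.465 -0.162] 374 pix [295. 179.]
scene blue L 0.084 mid [ 0.4876 -0.1029] yaw 7.1 org [ 0.4588 -0.1065] capmean [ 0.468 -0.13 ] 339 pix [310. 196.]
side red L 0.086 mid [0.5825 0.1389] yaw -4.0 org [0.5535 0.1409] capmean [0.558 0.148] 496 pix [298. 271.]
side yellow L 0.084 mid [ 0.4885 -0.4249] yaw -8.2 org [ 0.4598 -0.4208] capmean [ 0.467 -0.414] 218 pix [393. 176.]
side green L 0.08 mid [ 0.4887 -0.1854] yaw 26.9 org [ 0.4628 -0.1985] capmean [ 0.457 -0.155] 296 pix [374. 207.]
side blue L 0.086 mid [ 0.4871 -0.1032] yaw 6.4 org [ 0.4582 -0.1064] capmean [ 0.46  -0.107] 391 pix [369. 224.]
t 15.9 pos [0.5547 0.1391 0.2504] yaw 86.0 open 0.0516 F [-0.8  0.1 -0.4]
shift cm (before turn) [-56.51  -5.64  -0.06] |d| 56.8 turn [ 1.200e-01  4.100e-01 -1.756e+02] shift after turn [5.678e+01 1.290e+00 4.000e-02] q6 -1.33
```

View pics/a8.png

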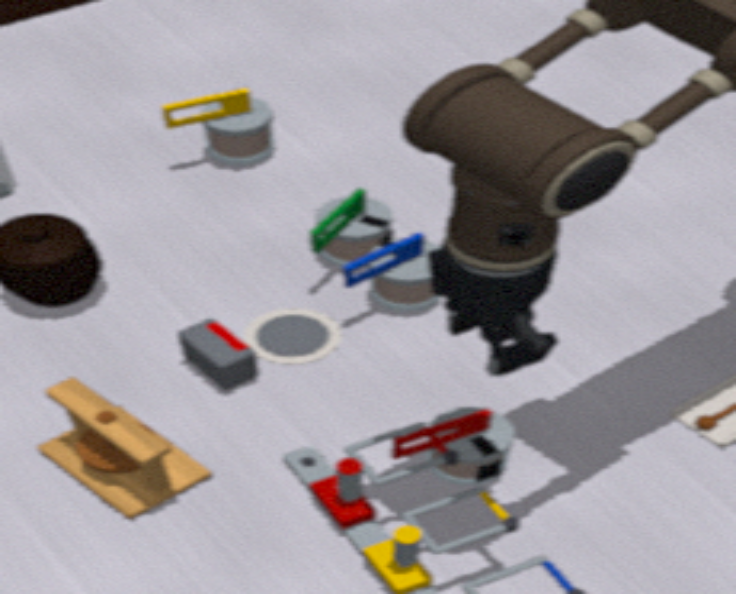

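Call:
jog_arm:
  series: "-4 -0.4 0 0 0 0 0.2;-4 -0.4 0 0 0 0 0.2;-4 -0.4 0 0 0 0 0.2;-4 -0.4 0 0 0 0 0.2;-4 -0.4 0 0 0 0 0.2;-4 -0.4 0 0 0 0 0.2;-4 -0.4 0 0 0 0 0.2;-4 -0.4 0 0 0 0 0.2;-4 -0.4 0 0 0 0 0.2;-4 -0.4 0 0 0 0 0.2;-4 -0.4 0 0 0 0 0.2;-4 -0.4 0 0 0 0 0.2;-4 -0.4 0 0 0 0 0.2;-3.5 -0.4 0 0 0 0 0.2;-1 0 0 0 0 0 0.2;0 0 0 0 0 0 0.2"

```text
t: 17.28
position: [0.4563, -0.4227, 0.2452]
eef_rot: [-0.002, 0.733, 0.681, -0.0]
force: [0.6, 0.2, 0.1]
opening: 0.051
```

Call:
jog_arm:
  series: "0 0 0 0 0 7 0.2;0 0 0 0 0 7 0.2;0 0 0 0 0 7 0.2;0 0 0 0 0 7 0.2;0 0 0 0 0 7 0.2;0 0 0 0 0 7 0.2;0 0 0 0 0 7 0.2;0 0 0 0 0 7 0.2;0 0 0 0 0 7 0.2;0 0 0 0 0 7 0.2;0 0 0 0 0 7 0.2;0 0 0 0 0 7 0.2;0 0 0 0 0 7 0.2;0 0 0 0 0 7 0.2;0 0 0 0 0 7 0.2;0 0 0 0 0 7 0.2;0 0 0 0 0 7 0.2;0 0 0 0 0 7 0.2;0 0 0 0 0 7 0.2;0 0 0 0 0 7 0.2"

```text
t: 18.95
position: [0.4581, -0.4178, 0.2463]
eef_rot: [-0.001, 0.89, -0.456, -0.002]
force: [1.0, 0.5, -0.4]
opening: 0.0509
```

Call:
jog_arm:
  series: "0 0 0 0 0 7 0.2;0 0 0 0 0 7 0.2;0 0 0 0 0 7 0.2;0 0 0 0 0 7 0.2;0 0 0 0 0 7 0.2;0 0 0 0 0 7 0.2;0 0 0 0 0 2.4 0.2;0 0 0 0 0 0 0.2;0 0 0 0 0 0 0.2"

```text
t: 19.7
position: [0.4581, -0.4187, 0.2468]
eef_rot: [0.0, -0.654, 0.756, 0.001]
force: [1.0, -0.5, 0.4]
opening: 0.0514
```

```bash
python3 look.py wrist 9; python3 look.py scene 9;python3 look.py side 9; python3 - <<'E'
from h import *
for n in ["scene","side"]:
  z=np.load(f"pics/{n}9.npz"); 
  for c in "yellow green blue".split(): jar(c,n,z["p"],z["d"])
plan(.459,-.4207,.082,-98.5)
E
```

```text
scene yellow L 0.081 mid [ 0.491  -0.4242] yaw -8.5 org [ 0.4623 -0.4199] capmean [ 0.468 -0.414] 238 pix [255. 127.]
scene green L 0.082 mid [ 0.4871 -0.18  ] yaw 28.2 org [ 0.4615 -0.1937] capmean [ 0.465 -0.16 ] 390 pix [295. 179.]
scene blue L 0.084 mid [ 0.4878 -0.1032] yaw 6.6 org [ 0.459  -0.1065] capmean [ 0.464 -0.123] 416 pix [310. 196.]
side yellow L 0.083 mid [ 0.4893 -0.4254] yaw -8.4 org [ 0.4606 -0.4212] capmean [ 0.465 -0.413] 213 pix [393. 177.]
side green L 0.081 mid [ 0.4874 -0.1859] yaw 27.9 org [ 0.4618 -0.1994] capmean [ 0.457 -0.156] 292 pix [375. 206.]
side blue L 0.086 mid [ 0.487  -0.1029] yaw 6.6 org [ 0.4582 -0.1062] capmean [ 0.46  -0.107] 394 pix [370. 224.]
t 19.9 pos [ 0.4582 -0.4199  0.2475] yaw -98.3 open 0.0517 F [-0.1  0.2  0.2]
shift cm (before turn) [ 0.08 -0.11 16.55] |d| 16.5 turn [0.04 0.05 0.19] shift after turn [ 0.07 -0.09 16.55] q6 0.90
```

View pics/wrist9.png

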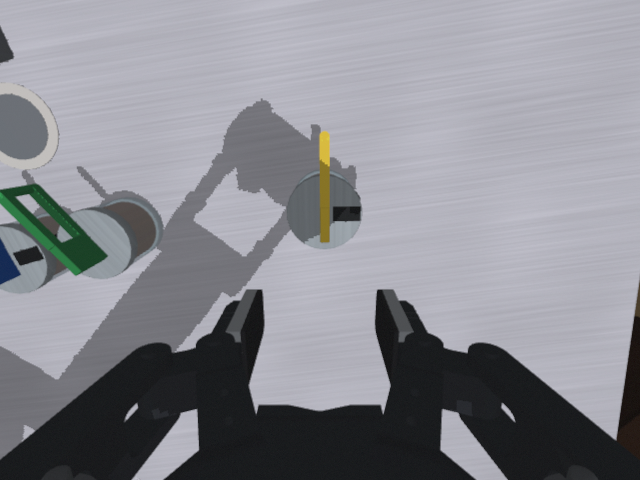

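Call:
jog_arm:
  series: "0.1 -0.1 3.5 0 0 0.2 0.2;0 0 3.5 0 0 0 0.2;0 0 3 0 0 0 0.2;0 0 3 0 0 0 0.2;0 0 2.3 0 0 0 0.2;0 0 1.2 0 0 0 0.2;0 0 0 0 0 0 0.2;0 0 0 0 0 0 -1;0 0 0 0 0 0 -1;0 0 0 0 0 0 -1;0 0 0 0 0 0 -1;0 0 0 0 0 0 -1;0 0 0 0 0 0 -1"

```text
t: 20.93
position: [0.4605, -0.4235, 0.0855]
eef_rot: [0.0, -0.652, 0.758, -0.002]
force: [0.0, -1.1, 6.1]
opening: 0.007
```

Call:
jog_arm:
  series: "0 0 -0.5 0 0 0 -1;0 0 -2 0 0 0 -1;0 0 -3 0 0 0 -1;0 0 -3 0 0 0 -1;0 0 -3 0 0 0 -1;0 0 -3 0 0 0 -1;0 0 -1 0 0 0 -1;0 0 0 0 0 0 -1;0 0 0 0 0 0 -1"

```text
t: 21.68
position: [0.4583, -0.4214, 0.2368]
eef_rot: [-0.0, -0.652, 0.758, 0.001]
force: [-0.4, 0.4, -3.5]
opening: 0.0067
```

```bash
python3 look.py wrist 10; python3 - <<'E'
from h import *
plan(.586,-.104,.235,5.5)
E
```

```text
t 21.7 pos [ 0.4576 -0.4206  0.2353] yaw -98.6 open 0.0067 F [ 0.2  0.6 -4.2]
shift cm (before turn) [-33.23  -7.95   0.09] |d| 34.2 turn [   0.      0.31 -104.11] shift after turn [ 1.581e+01 -3.029e+01  3.000e-02] q6 0.91
```

View pics/wrist10.png

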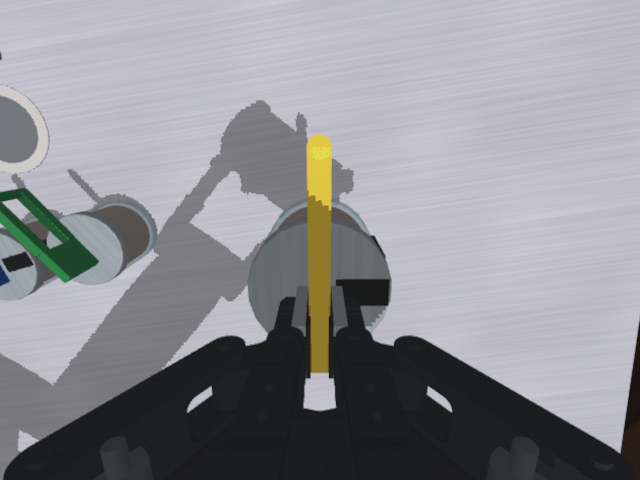

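Call:
jog_arm:
  series: "-1.5 -0.35 0 0 0 0 -1;-2.7 -0.65 0 0 0 0 -1;-3.4 -0.85 0 0 0 0 -1;-3.4 -0.85 0 0 0 0 -1;-3.4 -0.85 0 0 0 0 -1;-3.4 -0.8 0 0 0 0 -1;-3.4 -0.8 0 0 0 0 -1;-3.4 -0.8 0 0 0 0 -1;-3.4 -0.8 0 0 0 0 -1;-2.7 -0.7 0 0 0 0 -1;-1.6 -0.4 0 0 0 0 -1;-1 -0.1 0 0 0 0 -1;0 0 0 0 0 0 -1"

```text
t: 22.82
position: [0.5863, -0.1015, 0.2355]
eef_rot: [-0.001, -0.653, 0.757, 0.002]
force: [0.5, 0.2, -3.6]
opening: 0.0067
```

Call:
jog_arm:
  series: "0 0 0 0 0 -4 -1;0 0 0 0 0 -6 -1;0 0 0 0 0 -7 -1;0 0 0 0 0 -7 -1;0 0 0 0 0 -7 -1;0 0 0 0 0 -7 -1;0 0 0 0 0 -7 -1;0 0 0 0 0 -7 -1;0 0 0 0 0 -7 -1;0 0 0 0 0 -7 -1;0 0 0 0 0 -7 -1;0 0 0 0 0 -7 -1;0 0 0 0 0 -7 -1;0 0 0 0 0 -7 -1;0 0 0 0 0 -6 -1;0 0 0 0 0 -4 -1;0 0 0 0 0 0 -1;0 0 0 0 0 0 -1"

```text
t: 24.32
position: [0.5864, -0.1056, 0.237]
eef_rot: [-0.0, 0.999, 0.045, -0.001]
force: [-0.1, -0.8, -3.1]
opening: 0.0067
```

```bash
python3 - <<'E'
from h import *
plan(.586,-.105,.087,5.5)
E
```

```text
t 24.3 pos [ 0.5864 -0.1056  0.237 ] yaw 5.2 open 0.0067 F [-0.1 -0.8 -3.1]
shift cm (before turn) [-0.   -0.06 15.  ] |d| 15.0 turn [-0.01  0.11 -0.29] shift after turn [-0.03 -0.06 15.  ] q6 -0.34
```

Call:
jog_arm:
  series: "0 0 2 0 0 0 -1;0 0 3 0 0 0 -1;0 0 3 0 0 0 -1;0 0 3 0 0 0 -1;0 0 2 0 0 0 -1;0 0 1 0 0 0 -1;0 0 0.7 0 0 0 -1;0 0 0.3 0 0 0 -1;0 0 0 0 0 0 -1;0 0 0 0 0 0 -1;0 0 0.2 0 0 0 -1;0 0 0 0 0 0 -1;0 0 0 0 0 0 -1"

```text
t: 25.4
position: [0.5879, -0.1047, 0.0868]
eef_rot: [0.0, 0.999, 0.047, 0.001]
force: [-0.2, -0.1, -2.9]
opening: 0.0073
```

```bash
python3 - <<'E'
from h import *
plan(.586,-.105,.087,5.5)
E
```

```text
t 25.4 pos [ 0.5879 -0.1047  0.0868] yaw 5.4 open 0.0073 F [-0.2 -0.1 -2.9]
shift cm (before turn) [-0.19  0.01 -0.02] |d| 0.2 turn [ 0.03 -0.08 -0.11] shift after turn [-0.19  0.01 -0.02] q6 -0.34
```

Call:
jog_arm:
  series: "-0.1 0 0.2 0 0 0 -1;0 0 0.1 0 0 0 -1;0 0 0 0 0 0 -1;0 0 0 0 0 0 -1"

```text
t: 25.73
position: [0.5879, -0.1052, 0.0855]
eef_rot: [0.0, 0.999, 0.047, 0.001]
force: [-1.9, 0.0, 6.2]
opening: 0.0066
```

Call:
jog_arm:
  series: "0 0 0 0 0 0 -0.4;0 0 0 0 0 0 -0.4;0 0 0 0 0 0 -0.4;0 0 0 0 0 0 -0.4;0 0 0 0 0 0 -0.4;0 0 0 0 0 0 -0.4;0 0 0 0 0 0 -0.4;0 0 0 0 0 0 -0.4;0 0 0 0 0 0 -0.4"

```text
t: 26.48
position: [0.5863, -0.1047, 0.0829]
eef_rot: [-0.0, 0.999, 0.047, -0.0]
force: [0.7, -0.1, -0.8]
opening: 0.0258
```

```bash
python3 look.py wrist 11; python3 look.py scene 11;python3 look.py side 11; python3 - <<'E'
from h import *
plan(.586,-.105,.085,5.5)
for n in ["scene","side"]:
  z=np.load(f"pics/{n}11.npz"); 
  for c in "red yellow green blue".split(): jar(c,n,z["p"],z["d"])
z=np.load(f"pics/side11.npz"); cv2.imwrite("pics/b11.png",cv2.resize(z["p"][150:300,230:450,::-1],None,fx=3.6,fy=3.6))
E
```

```text
t 26.6 pos [ 0.5864 -0.1047  0.0829] yaw 5.4 open 0.0258 F [ 0.4 -0.3 -0.2]
shift cm (before turn) [-0.04  0.02 -0.21] |d| 0.2 turn [-0.   0.  -0.1] shift after turn [-0.04  0.02 -0.21] q6 -0.34
scene red L 0.081 mid [0.5846 0.1392] yaw -4.2 org [0.5557 0.1414] capmean [0.558 0.146] 365 pix [328. 276.]
scene yellow L 0.075 mid [ 0.5833 -0.0671] yaw 96.0 org [ 0.5864 -0.0959] capmean [ 0.588 -0.09 ] 226 pix [287. 220.]
scene blue L 0.084 mid [ 0.4877 -0.1028] yaw 6.6 org [ 0.4589 -0.1061] capmean [ 0.468 -0.117] 399 pix [310. 197.]
side red L 0.085 mid [0.5827 0.1391] yaw -3.9 org [0.5537 0.1411] capmean [0.558 0.148] 509 pix [297. 271.]
side yellow L 0.086 mid [ 0.5823 -0.0721] yaw 94.7 org [ 0.5847 -0.101 ] capmean [ 0.572 -0.093] 281 pix [324. 226.]
side green L 0.082 mid [ 0.489  -0.1854] yaw 30.1 org [ 0.4639 -0.2   ] capmean [ 0.458 -0.154] 298 pix [374. 207.]
side blue L 0.087 mid [ 0.487  -0.1025] yaw 7.0 org [ 0.4583 -0.106 ] capmean [ 0.483 -0.106] 511 pix [370. 224.]
```

View pics/wrist11.png

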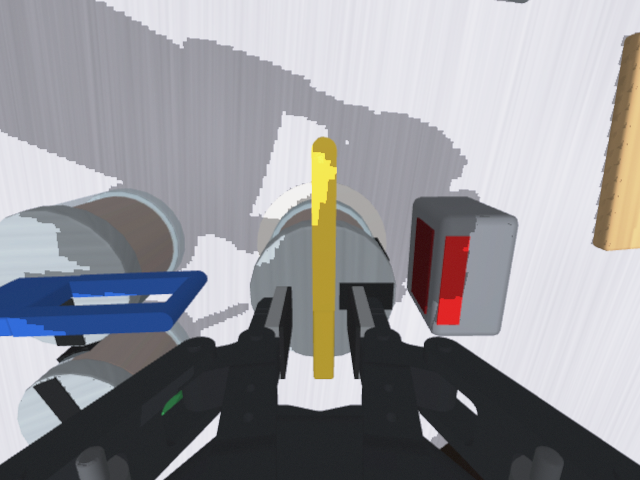

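View pics/b11.png

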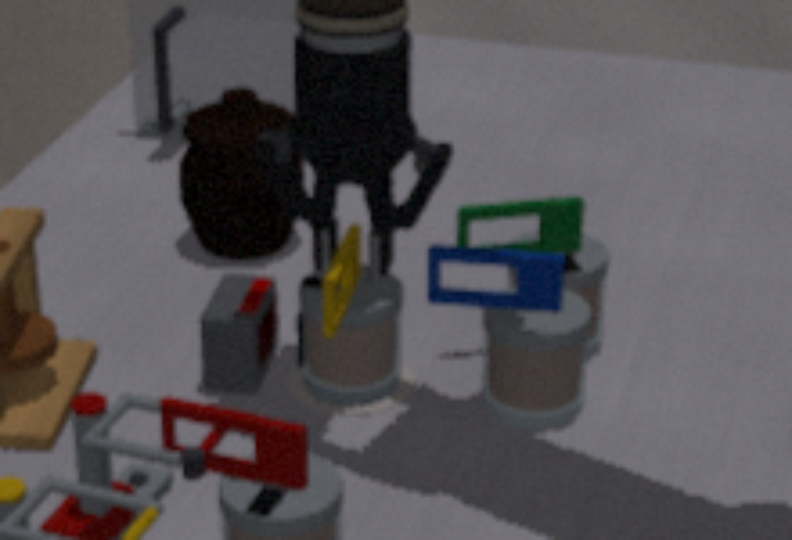

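Call:
jog_arm:
  series: "0 0 0 0 0 0 -1;0 0 0 0 0 0 -1;0 0 0 0 0 0 -1;0 0 0 0 0 0 -1;0 0 0 0 0 0 -1;0 0 -0.5 0 0 0 -1;0 0 -2 0 0 0 -1;0 0 -3 0 0 0 -1;0 0 -3 0 0 0 -1;0 0 -3 0 0 0 -1;0 0 -3 0 0 0 -1;0 0 -1 0 0 0 -1;0 0 0 0 0 0 -1"

```text
t: 27.72
position: [0.5886, -0.1053, 0.2417]
eef_rot: [0.001, 0.999, 0.047, 0.004]
force: [0.5, -0.8, -2.7]
opening: 0.007
```

Call:
jog_arm:
  series: "0 0 0 0 0 4 -1;0 0 0 0 0 6 -1;0 0 0 0 0 7 -1;0 0 0 0 0 7 -1;0 0 0 0 0 7 -1;0 0 0 0 0 7 -1;0 0 0 0 0 7 -1;0 0 0 0 0 7 -1;0 0 0 0 0 7 -1;0 0 0 0 0 7 -1;0 0 0 0 0 7 -1;0 0 0 0 0 7 -1;0 0 0 0 0 7 -1;0 0 0 0 0 6 -1;0 0 0 0 0 4 -1;0 0 0 0 0 2.4 -1;0 0 0 0 0 0 -1"

```text
t: 29.13
position: [0.5843, -0.1042, 0.2344]
eef_rot: [-0.002, -0.682, 0.732, 0.003]
force: [0.3, 0.6, -2.8]
opening: 0.0067
```

```bash
python3 - <<'E'
from h import *
plan(.5073,.2388,.235,-93.95)
E
```

```text
t 29.1 pos [ 0.5843 -0.1042  0.2344] yaw -94.0 open 0.0067 F [ 0.3  0.6 -2.8]
shift cm (before turn) [-33.68  10.1    0.04] |d| 35.2 turn [ 0.34  0.06 -0.09] shift after turn [-33.69  10.05  -0.06] q6 1.39
```

Call:
jog_arm:
  series: "-1.5 0.45 0 0 0 0 -1;-2.7 0.8 0 0 0 0 -1;-3.5 1.05 0 0 0 0 -1;-3.5 1.05 0 0 0 0 -1;-3.5 1.05 0 0 0 0 -1;-3.5 1.05 0 0 0 0 -1;-3.5 1.05 0 0 0 0 -1;-3.5 1.05 0 0 0 0 -1;-3.2 1 0 0 0 0 -1;-2.7 0.8 0 0 0 0 -1;-1.7 0.5 0 0 0 0 -1;-0.9 0.25 0 0 0 0 -1;0 0 0 0 0 0 -1;0 0 0 0 0 0 -1"

```text
t: 30.3
position: [0.5085, 0.2383, 0.2371]
eef_rot: [-0.001, -0.683, 0.731, -0.0]
force: [0.0, -0.6, -3.0]
opening: 0.0069
```

```bash
python3 - <<'E'
from h import *
plan(.5073,.2388,.0875,-93.95)
E
```

```text
t 30.3 pos [0.5085 0.2383 0.2371] yaw -93.9 open 0.0069 F [ 0.  -0.6 -3. ]
shift cm (before turn) [-0.07  0.1  14.96] |d| 15.0 turn [ 0.07 -0.09  0.04] shift after turn [-0.04  0.12 14.96] q6 2.00
```

Call:
jog_arm:
  series: "0 0.1 1.5 0 0 0 -1;0 0 3 0 0 0 -1;0 0 3 0 0 0 -1;0 0 3 0 0 0 -1;0 0 2 0 0 0 -1;0 0 1.2 0 0 0 -1;0 0 0.8 0 0 0 -1;0 0 0.2 0 0 0 -1;0 0 0 0 0 0 -1;0 0 0 0 0 0 -1"

```text
t: 31.13
position: [0.5097, 0.2388, 0.0925]
eef_rot: [0.001, -0.682, 0.731, -0.001]
force: [-0.2, 0.2, -3.1]
opening: 0.0072
```

```bash
python3 look.py scene 12;python3 look.py side 12; python3 - <<'E'
from h import *
plan(.5073,.2388,.087,-93.95)
clipco('yellow',12)
z=np.load(f"pics/side12.npz"); cv2.imwrite("pics/b12.png",cv2.resize(z["p"][200:400,180:360,::-1],None,fx=4,fy=3))
E
```

```text
t 31.2 pos [0.5096 0.2391 0.0927] yaw -94.0 open 0.0072 F [ 0.6 -0.8 -2.8]
shift cm (before turn) [0.04 0.23 0.57] |d| 0.6 turn [-0.18  0.08 -0.05] shift after turn [0.04 0.23 0.57] q6 2.00
scene plate top: x -86.3..1.2 y@end 3.3 mean 1.7 slope deg 1.8 z 123.5 113
scene gate-ish x 0.3 y -12.2..21.8 mean 5.7 28
side plate top: x -107.2..-17.9 y@end 1.8 mean 2.0 slope deg -0.3 z 122.6 157
side gate-ish x -1.0 y -13.3..22.7 mean 3.8 41
```

View pics/b12.png

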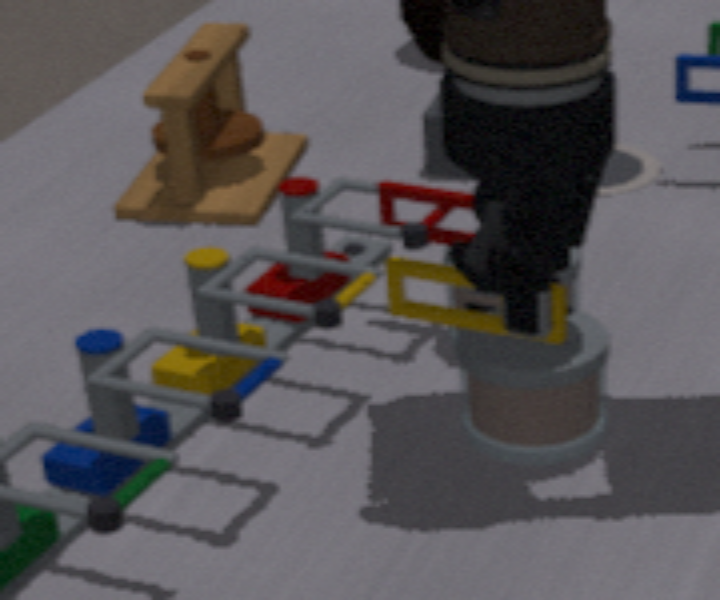

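Call:
jog_arm:
  series: "0.2 0 0.35 0 0 0 -1;0 0 0.25 0 0 0 -1;0 0 0 0 0 0 -1;0 -0.7 0 0 0 0 -1;0 -0.7 0 0 0 0 -1;0 -0.7 0 0 0 0 -1;0 -0.7 0 0 0 0 -1;0 -0.7 0 0 0 0 -1;0 -0.7 0 0 0 0 -1;0 -0.7 0 0 0 0 -1;0 -0.7 0 0 0 0 -1;0 -0.7 0 0 0 0 -1;0 -0.6 0 0 0 0 -1;0 0 0 0 0 0 -1;0 0 0 0 0 0 -1"

```text
t: 32.48
position: [0.5781, 0.232, 0.0855]
eef_rot: [0.001, -0.682, 0.731, -0.0]
force: [0.3, 0.2, -2.4]
opening: 0.0068
```

```bash
python3 look.py scene 13;python3 look.py side 13; python3 - <<'E'
from h import *
plan(.5073,.2388,.085,-93.95)
clipco('yellow',13)
z=np.load(f"pics/side13.npz"); cv2.imwrite("pics/b13.png",cv2.resize(z["p"][200:400,180:360,::-1],None,fx=4,fy=3))
E
```

```text
t 32.6 pos [0.5768 0.2318 0.0851] yaw -94.0 open 0.0068 F [ 0.2  0.9 -3.3]
shift cm (before turn) [-0.21  6.98  0.01] |d| 7.0 turn [-0.    0.01 -0.05] shift after turn [-0.22  6.98  0.01] q6 1.95
scene plate top: x -16.6..51.6 y@end -1.2 mean -0.6 slope deg -1.0 z 117.1 116
scene gate-ish x 0.0 y -13.6..23.0 mean 7.8 28
side plate top: x -40.5..50.6 y@end -0.7 mean -0.5 slope deg -0.3 z 115.4 120
side gate-ish x -1.3 y -6.4..20.1 mean 7.4 36
```

View pics/b13.png

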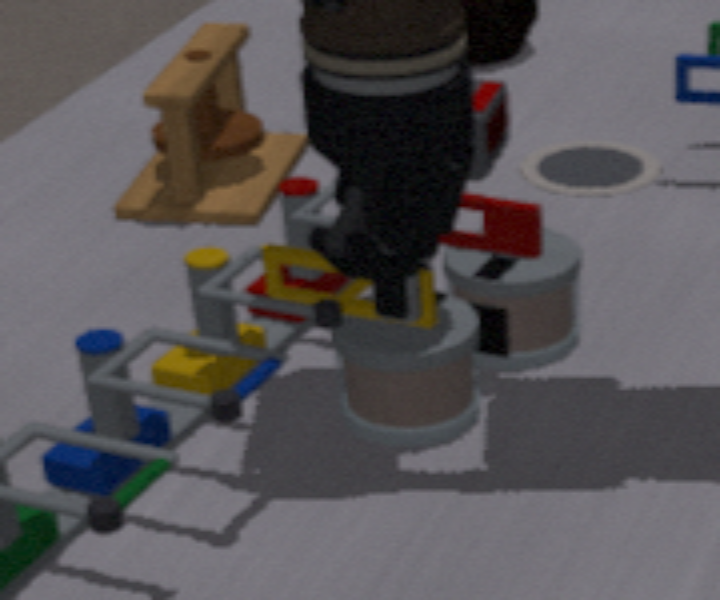

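Call:
jog_arm:
  series: "0 -0.3 0 0 0 0 -1;0 0 0 0 0 0 -1;0 0 0 0 0 0 -1;0 0 0 0 0 0 -1;0 0.5 0 0 0 0 -1;0 0.5 0 0 0 0 -1;0 0.5 0 0 0 0 -1;0 0.5 0 0 0 0 -1;0 0 0 0 0 0 -1;0 0 0 0 0 0 -1"

```text
t: 33.42
position: [0.5594, 0.233, 0.085]
eef_rot: [-0.0, -0.682, 0.731, 0.0]
force: [0.7, -0.9, -4.0]
opening: 0.0069
```

```bash
python3 look.py scene 14;python3 look.py side 14; python3 - <<'E'
from h import *
plan(.5073,.2388,.085,-93.95)
clipco('yellow',14)
z=np.load(f"pics/side14.npz"); cv2.imwrite("pics/b14.png",cv2.resize(z["p"][200:400,180:360,::-1],None,fx=4,fy=3))
z=np.load(f"pics/scene14.npz"); cv2.imwrite("pics/a14.png",cv2.resize(z["p"][220:380,260:400,::-1],None,fx=5,fy=3.5))
E
```

```text
t 33.5 pos [0.5602 0.2331 0.0852] yaw -94.0 open 0.0069 F [-0.7 -0.  -3.1]
shift cm (before turn) [-0.2   5.31  0.01] |d| 5.3 turn [-0.04  0.01 -0.05] shift after turn [-0.21  5.31  0.02] q6 1.96
scene plate top: x -34.4..31.7 y@end -0.5 mean -1.0 slope deg 1.0 z 116.7 108
scene gate-ish x -0.0 y -13.6..23.2 mean 9.2 27
side plate top: x -57.0..32.2 y@end -1.0 mean -0.9 slope deg -0.3 z 115.2 124
side gate-ish x -1.5 y -9.2..27.2 mean 7.4 39
```

View pics/b14.png

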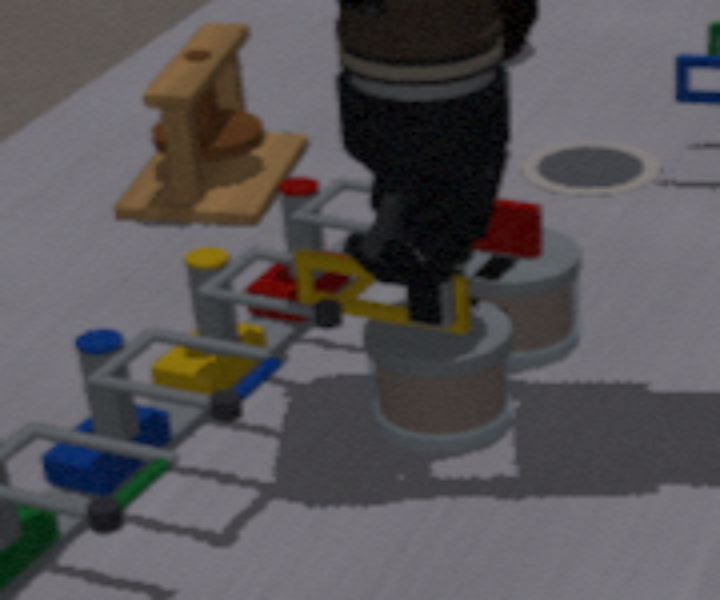

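View pics/a14.png

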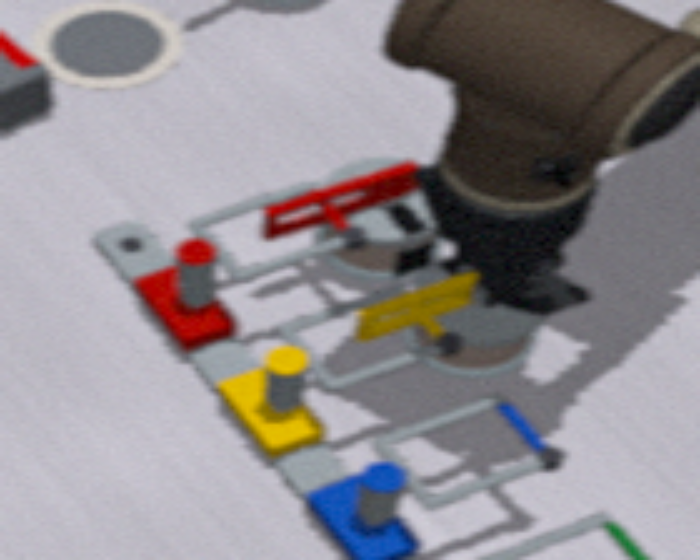

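Call:
jog_arm:
  series: "0 0 0.15 0 0 0 -1;0 0 0 0 0 0 -1;0 0 0 0 0 0 -0.2;0 0 0 0 0 0 -0.2;0 0 0 0 0 0 -0.2;0 0 0 0 0 0 -0.2;0 0 0 0 0 0 -0.2;0 0 -2 0 0 0 -0.2;0 0 -3.5 0 0 0 0;0 0 -4 0 0 0 0.2;0 0 -4 0 0 0 0.2;0 0 -3 0 0 0 0.2;0 0 0 0 0 0 0.2"

```text
t: 34.6
position: [0.5648, 0.2347, 0.258]
eef_rot: [0.007, -0.682, 0.731, -0.003]
force: [1.7, 0.8, 0.4]
opening: 0.051
```

```bash
python3 look.py scene 15;python3 look.py side 15; python3 - <<'E'
from h import *
clipco('yellow',15); clipco('red',15)
for n in ["scene","side"]:
  z=np.load(f"pics/{n}15.npz"); 
  for c in "green blue".split(): jar(c,n,z["p"],z["d"])
plan(.4615,-.197,.25,118)
z=np.load(f"pics/scene15.npz"); cv2.imwrite("pics/a15.png",cv2.resize(z["p"][80:380,190:420,::-1],None,fx=3.2,fy=2))
E
```

```text
scene plate top: x -54.0..33.1 y@end -1.1 mean -1.1 slope deg -0.1 z 114.5 144
scene gate-ish x 0.1 y -11.0..23.2 mean 9.7 26
side plate top: x -57.3..33.2 y@end -1.6 mean -1.2 slope deg -0.6 z 113.8 259
side gate-ish x -1.5 y -5.0..20.6 mean 8.7 32
scene plate top: x -52.0..32.7 y@end -0.3 mean 0.2 slope deg -0.6 z 115.2 120
scene gate-ish x -0.2 y -12.1..21.7 mean 10.4 19
side plate top: x -55.1..34.3 y@end -0.7 mean -0.2 slope deg -0.6 z 113.7 205
side gate-ish x -1.1 y -5.3..20.6 mean 8.8 21
scene green L 0.078 mid [ 0.4882 -0.1801] yaw 27.4 org [ 0.4624 -0.1935] capmean [ 0.464 -0.162] 385 pix [295. 179.]
scene blue L 0.082 mid [ 0.4883 -0.1035] yaw 6.3 org [ 0.4595 -0.1066] capmean [ 0.463 -0.124] 413 pix [310. 197.]
side green L 0.079 mid [ 0.4887 -0.1857] yaw 27.3 org [ 0.4629 -0.199 ] capmean [ 0.459 -0.154] 297 pix [374. 207.]
side blue L 0.086 mid [ 0.4869 -0.1031] yaw 5.9 org [ 0.4581 -0.1061] capmean [ 0.461 -0.108] 393 pix [369. 224.]
t 34.7 pos [0.5611 0.2334 0.251 ] yaw -94.0 open 0.0514 F [-0.1  0.   0. ]
shift cm (before turn) [ 4.363e+01  6.930e+00 -1.000e-02] |d| 44.2 turn [5.00e-02 3.80e-01 1.48e+02] shift after turn [-33.32 -29.     0.1 ] q6 1.96
```

View pics/a15.png

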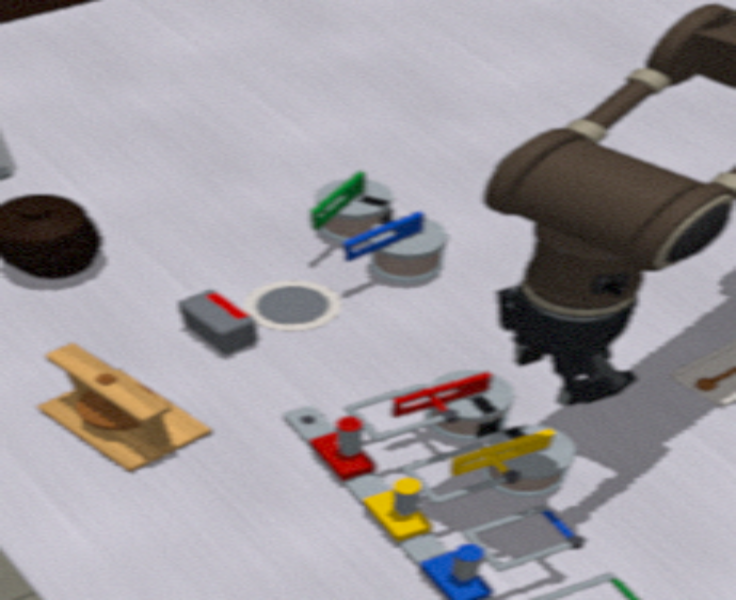

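Both linked (red eye at ~(440,400), yellow at ~(510,455), gates through the eyes). On to green.

Call:
jog_arm:
  series: "4 0.64 0 0 0 0 0.2;4 0.64 0 0 0 0 0.2;4 0.64 0 0 0 0 0.2;4 0.64 0 0 0 0 0.2;4 0.64 0 0 0 0 0.2;4 0.64 0 0 0 0 0.2;4 0.64 0 0 0 0 0.2;4 0.64 0 0 0 0 0.2;4 0.64 0 0 0 0 0.2;4 0.64 0 0 0 0 0.2;3 0.5 0 0 0 0 0.2;0.6 0 0 0 0 0 0.2;0 0 0 0 0 0 0.2"

```text
t: 35.78
position: [0.4589, -0.1984, 0.2464]
eef_rot: [-0.001, -0.68, 0.733, 0.002]
force: [0.8, -0.6, 0.1]
opening: 0.0513
```

Call:
jog_arm:
  series: "0 0 0 0 0 -7 0.2;0 0 0 0 0 -7 0.2;0 0 0 0 0 -7 0.2;0 0 0 0 0 -7 0.2;0 0 0 0 0 -7 0.2;0 0 0 0 0 -7 0.2;0 0 0 0 0 -7 0.2;0 0 0 0 0 -7 0.2;0 0 0 0 0 -7 0.2;0 0 0 0 0 -7 0.2;0 0 0 0 0 -7 0.2;0 0 0 0 0 -7 0.2;0 0 0 0 0 -7 0.2;0 0 0 0 0 -7 0.2;0 0 0 0 0 -7 0.2;0 0 0 0 0 -7 0.2;0 0 0 0 0 -7 0.2;0 0 0 0 0 -7 0.2;0 0 0 0 0 -7 0.2;0 0 0 0 0 -7 0.2"

```text
t: 37.45
position: [0.4602, -0.1948, 0.247]
eef_rot: [-0.002, 0.919, 0.394, -0.001]
force: [-0.4, -0.1, -0.6]
opening: 0.0514
```

Call:
jog_arm:
  series: "0 0 0 0 0 -7 0.2;0 0 0 0 0 -7 0.2;0 0 0 0 0 -7 0.2;0 0 0 0 0 -7 0.2;0 0 0 0 0 -7 0.2;0 0 0 0 0 -7 0.2;0 0 0 0 0 -7 0.2;0 0 0 0 0 -7 0.2;0 0 0 0 0 -7 0.2;0 0 0 0 0 -7 0.2;0 0 0 0 0 -2 0.2;0 0 0 0 0 0 0.2;0 0 0 0 0 0 0.2"

```text
t: 38.53
position: [0.4603, -0.1955, 0.2474]
eef_rot: [-0.001, 0.515, 0.857, 0.0]
force: [0.6, 0.1, 0.4]
opening: 0.0513
```

```bash
python3 look.py wrist 16; python3 - <<'E'
from h import *
z=np.load(f"pics/wrist16.npz"); P=cloud("wrist",z["d"],z); m=masks(z["p"])["green"]&(P[...,2]>.1)
Q=P[m][:,:2]; r=cv2.minAreaRect((Q*1000).astype(np.float32)); print(r)
print(np.median(P[m][:,2]), np.degrees(np.arctan2(*np.linalg.svd(Q-Q.mean(0))[2][0][::-1])))
plan(.4610,-.197,.25,117.5)
E
```

```text
((485.69805908203125, -183.97442626953125), (89.10645294189453, 6.669872760772705), 28.533458709716797)
0.11509596256506616 28.42774007329371
t 38.6 pos [ 0.4604 -0.1958  0.2476] yaw 118.0 open 0.0514 F [ 0.1 -0.1 -0.2]
shift cm (before turn) [-0.13 -0.   -0.24] |d| 0.3 turn [-0.04 -0.1   0.51] shift after turn [-0.13 -0.   -0.24] q6 -2.55
```

View pics/wrist16.png

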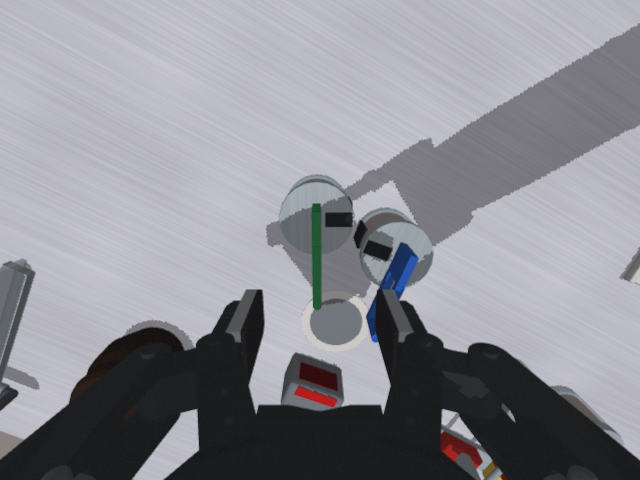

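```bash
python3 - <<'E'
from h import *
plan(.4582,-.1988,.082,118.4)
E
```

```text
t 38.6 pos [ 0.4604 -0.1958  0.2476] yaw 118.0 open 0.0514 F [ 0.1 -0.1 -0.2]
shift cm (before turn) [-0.19 -0.32 16.56] |d| 16.6 turn [-0.04 -0.1  -0.39] shift after turn [-0.16 -0.34 16.56] q6 -2.55
```

Call:
jog_arm:
  series: "-0.15 -0.3 3.5 0 0 -0.4 0.2;0 0 3.5 0 0 0 0.2;0 0 3 0 0 0 0.2;0 0 3 0 0 0 0.2;0 0 2.3 0 0 0 0.2;0 0 1.2 0 0 0 0.2;0 0 0 0 0 0 0.2;0 0 0 0 0 0 -1;0 0 0 0 0 0 -1;0 0 0 0 0 0 -1;0 0 0 0 0 0 -1;0 0 0 0 0 0 -1;0 0 0 0 0 0 -1"

```text
t: 39.67
position: [0.4596, -0.2002, 0.0847]
eef_rot: [0.001, 0.512, 0.859, 0.0]
force: [-0.2, 1.8, 4.0]
opening: 0.0069
```

Call:
jog_arm:
  series: "0 0 -0.5 0 0 0 -1;0 0 -2 0 0 0 -1;0 0 -3 0 0 0 -1;0 0 -3 0 0 0 -1;0 0 -3 0 0 0 -1;0 0 -3 0 0 0 -1;0 0 -1 0 0 0 -1;0 0 0 0 0 0 -1;0 0 0 0 0 0 -1"

```text
t: 40.42
position: [0.458, -0.1996, 0.2376]
eef_rot: [-0.0, 0.512, 0.859, -0.0]
force: [-0.2, -0.3, -4.2]
opening: 0.0067
```

```bash
python3 look.py wrist 17; python3 - <<'E'
from h import *
plan(.586,-.099,.235,5.5)
E
```

```text
t 40.5 pos [ 0.4571 -0.1992  0.2363] yaw 118.4 open 0.0070 F [-0.7  0.1 -4.5]
shift cm (before turn) [ 2.68 16.1   0.1 ] |d| 16.3 turn [-2.7000e-01  1.0000e-02  1.1289e+02] shift after turn [13.79 -8.74  0.13] q6 -2.56
```

View pics/wrist17.png

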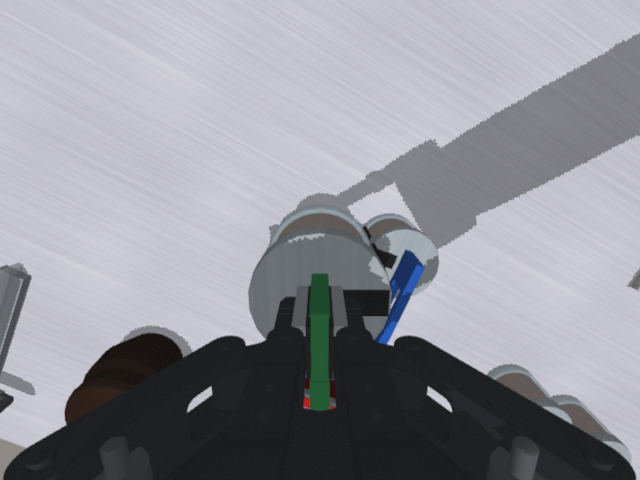

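Call:
jog_arm:
  series: "0.2 1 0 0 0 0 -1;0.4 2.4 0 0 0 0 -1;0.6 3.4 0 0 0 0 -1;0.6 3.4 0 0 0 0 -1;0.5 3 0 0 0 0 -1;0.3 2 0 0 0 0 -1;0.1 0.9 0 0 0 0 -1;0 0 0 0 0 0 -1;0 0 0 0 0 4 -1;0 0 0 0 0 6 -1;0 0 0 0 0 7 -1;0 0 0 0 0 7 -1;0 0 0 0 0 7 -1;0 0 0 0 0 7 -1;0 0 0 0 0 7 -1;0 0 0 0 0 7 -1;0 0 0 0 0 7 -1;0 0 0 0 0 7 -1;0 0 0 0 0 7 -1;0 0 0 0 0 7 -1"

```text
t: 42.13
position: [0.5855, -0.1004, 0.237]
eef_rot: [-0.001, 0.946, 0.325, -0.002]
force: [0.1, -0.4, -3.5]
opening: 0.0066
```

Call:
jog_arm:
  series: "0 0 0 0 0 7 -1;0 0 0 0 0 7 -1;0 0 0 0 0 7 -1;0 0 0 0 0 6 -1;0 0 0 0 0 4 -1;0 0 0 0 0 2 -1;0 0 0 0 0 0 -1;0 0 0 0 0 0 -1;0 0 0 0 0 0 -1"

```text
t: 42.88
position: [0.5865, -0.1, 0.2377]
eef_rot: [-0.0, 0.999, 0.047, -0.001]
force: [0.1, 2.1, -2.7]
opening: 0.0064
```

```bash
python3 - <<'E'
from h import *
plan(.586,-.098,.087,5.5)
E
```

```text
t 42.9 pos [ 0.5865 -0.1     0.2377] yaw 5.4 open 0.0064 F [ 0.1  2.1 -2.7]
shift cm (before turn) [-1.000e-02 -2.000e-01  1.507e+01] |d| 15.1 turn [-0.02  0.1  -0.1 ] shift after turn [-0.03 -0.21 15.07] q6 -0.34
```

Call:
jog_arm:
  series: "-0.1 -0.2 2 0 0 0 -1;0 0 3 0 0 0 -1;0 0 3 0 0 0 -1;0 0 3 0 0 0 -1;0 0 2 0 0 0 -1;0 0 1 0 0 0 -1;0 0 0.8 0 0 0 -1;0 0 0.4 0 0 0 -1;0 0 0 0 0 0 -1;0 0 0.3 0 0 0 -1;0 0 0 0 0 0 -1;0 0 0 0 0 0 -1"

```text
t: 43.88
position: [0.5876, -0.098, 0.0849]
eef_rot: [0.0, 0.999, 0.047, 0.001]
force: [0.0, 0.0, -2.9]
opening: 0.0069
```

Call:
jog_arm:
  series: "-0.1 0 0.2 0 0 0 -1;0 0 0 0 0 0 -1;0 0 0 0 0 0 -1"

```text
t: 44.13
position: [0.5879, -0.098, 0.0848]
eef_rot: [0.0, 0.999, 0.047, 0.003]
force: [-0.3, 1.8, 6.5]
opening: 0.0068
```

Call:
jog_arm:
  series: "0 0 0 0 0 0 -0.4;0 0 0 0 0 0 -0.4;0 0 0 0 0 0 -0.4;0 0 0 0 0 0 -0.4;0 0 0 0 0 0 -0.4;0 0 0 0 0 0 -0.4;0 0 0 0 0 0 -0.4;0 0 0 0 0 0 -0.4;0 0 0 0 0 0 -0.4"

```text
t: 44.88
position: [0.5852, -0.0978, 0.0814]
eef_rot: [-0.0, 0.999, 0.047, -0.0]
force: [-0.3, 0.2, 0.3]
opening: 0.0258
```

```bash
python3 look.py wrist 18; python3 look.py scene 18;python3 look.py side 18; python3 - <<'E'
from h import *
plan(.586,-.098,.085,5.5)
for n in ["scene","side"]:
  z=np.load(f"pics/{n}18.npz"); 
  for c in "red yellow green blue".split(): jar(c,n,z["p"],z["d"])
E
```

```text
t 45.0 pos [ 0.5853 -0.0978  0.0814] yaw 5.4 open 0.0256 F [-0.7 -0.8  0.3]
shift cm (before turn) [ 0.07  0.03 -0.36] |d| 0.4 turn [ 0.   0.  -0.1] shift after turn [ 0.07  0.03 -0.36] q6 -0.33
scene red L 0.081 mid [0.5846 0.1391] yaw -4.3 org [0.5557 0.1413] capmean [0.559 0.159] 453 pix [328. 276.]
scene yellow L 0.082 mid [0.5899 0.233 ] yaw -3.1 org [0.5609 0.2345] capmean [0.561 0.218] 556 pix [347. 306.]
scene blue L 0.084 mid [ 0.488  -0.1031] yaw 6.3 org [ 0.4592 -0.1063] capmean [ 0.48  -0.097] 330 pix [310. 196.]
side red L 0.085 mid [0.5828 0.1392] yaw -4.0 org [0.5538 0.1413] capmean [0.557 0.155] 562 pix [296. 270.]
side yellow L 0.087 mid [0.5877 0.233 ] yaw -3.3 org [0.5588 0.2347] capmean [0.561 0.222] 813 pix [276. 295.]
side blue L 0.086 mid [ 0.4871 -0.1022] yaw 7.3 org [ 0.4583 -0.1058] capmean [ 0.483 -0.097] 437 pix [370. 225.]
```

View pics/wrist18.png

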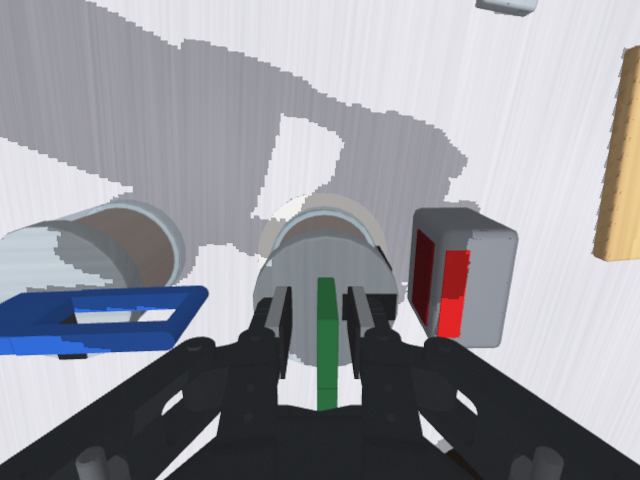

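Call:
jog_arm:
  series: "0.15 0 0 0 0 0 -0.4;0 0 -0.2 0 0 0 -1;0 0 0 0 0 0 -1;0 0 0 0 0 0 -1;0 0 0 0 0 0 -1;0 0 0 0 0 0 -1;0 0 -0.5 0 0 0 -1;0 0 -2 0 0 0 -1;0 0 -3 0 0 0 -1;0 0 -3 0 0 0 -1;0 0 -3 0 0 0 -1;0 0 -3 0 0 0 -1;0 0 -1 0 0 0 -1;0 0 0 0 0 0 -1"

```text
t: 46.2
position: [0.5886, -0.0981, 0.2418]
eef_rot: [0.001, 0.999, 0.047, 0.003]
force: [0.3, 0.1, -2.4]
opening: 0.0065
```

Call:
jog_arm:
  series: "0 0 0 0 0 -4 -1;0 0 0 0 0 -6 -1;0 0 0 0 0 -7 -1;0 0 0 0 0 -7 -1;0 0 0 0 0 -7 -1;0 0 0 0 0 -7 -1;0 0 0 0 0 -7 -1;0 0 0 0 0 -7 -1;0 0 0 0 0 -7 -1;0 0 0 0 0 -7 -1;0 0 0 0 0 -6 -1;0 0 0 0 0 -5 -1;0 0 0 0 0 -3.6 -1;0 0 0 0 0 0 -1"

```text
t: 47.37
position: [0.5845, -0.0971, 0.2347]
eef_rot: [-0.003, 0.731, 0.682, -0.002]
force: [0.1, -0.4, -3.5]
opening: 0.0068
```

```bash
python3 - <<'E'
from h import *
plan(.5194,.4275,.235,86.05)
E
```

```text
t 47.4 pos [ 0.5845 -0.0971  0.2347] yaw 86.1 open 0.0068 F [ 0.1 -0.4 -3.5]
shift cm (before turn) [ 51.89 -10.11   0.09] |d| 52.9 turn [-0.37 -0.06  0.  ] shift after turn [ 5.189e+01 -1.011e+01 -3.000e-02] q6 -1.74
```

Call:
jog_arm:
  series: "1.5 -0.3 0 0 0 0 -1;2.7 -0.5 0 0 0 0 -1;3.6 -0.7 0 0 0 0 -1;3.6 -0.7 0 0 0 0 -1;3.6 -0.7 0 0 0 0 -1;3.6 -0.7 0 0 0 0 -1;3.6 -0.7 0 0 0 0 -1;3.6 -0.7 0 0 0 0 -1;3.6 -0.7 0 0 0 0 -1;3.6 -0.7 0 0 0 0 -1;3.6 -0.7 0 0 0 0 -1;3.6 -0.7 0 0 0 0 -1;3.6 -0.7 0 0 0 0 -1;3.2 -0.6 0 0 0 0 -1;2.4 -0.4 0 0 0 0 -1;1.5 -0.3 0 0 0 0 -1;1 0 0 0 0 0 -1;0 0 0 0 0 0 -1;0 0 0 0 0 0 -1"

```text
t: 48.95
position: [0.525, 0.4261, 0.2376]
eef_rot: [0.0, 0.731, 0.682, -0.001]
force: [1.2, 0.1, -3.2]
opening: 0.0071
```

```bash
python3 - <<'E'
from h import *
plan(.5194,.4275,.092,86.05)
E
```

```text
t 49.0 pos [0.525  0.4261 0.2376] yaw 86.0 open 0.0071 F [ 1.2  0.1 -3.2]
shift cm (before turn) [ 0.13 -0.56 14.56] |d| 14.6 turn [-0.05  0.12 -0.06] shift after turn [ 0.1  -0.57 14.56] q6 -0.88
```

Call:
jog_arm:
  series: "0.1 -0.6 1.5 0 0 0 -1;0 0 3 0 0 0 -1;0 0 3 0 0 0 -1;0 0 3 0 0 0 -1;0 0 2 0 0 0 -1;0 0 1.2 0 0 0 -1;0 0 0.9 0 0 0 -1;0 0 0 0 0 0 -1;0 0 0 0 0 0 -1;0 0 0 0 0 0 -1"

```text
t: 49.78
position: [0.5209, 0.429, 0.0946]
eef_rot: [0.0, 0.732, 0.682, 0.002]
force: [0.2, 0.1, -2.8]
opening: 0.007
```

```bash
python3 look.py scene 19;python3 look.py side 19; python3 - <<'E'
from h import *
plan(.5194,.4275,.086,86.05)
clipco('green',19)
z=np.load(f"pics/side19.npz"); cv2.imwrite("pics/b19.png",cv2.resize(z["p"][240:440,120:320,::-1],None,fx=4,fy=3))
E
```

```text
t 49.9 pos [0.5207 0.4293 0.0947] yaw 86.0 open 0.0066 F [ 1.   0.6 -2.4]
shift cm (before turn) [-0.19 -0.12  0.87] |d| 0.9 turn [ 0.17 -0.14 -0.06] shift after turn [-0.19 -0.12  0.87] q6 -0.88
scene plate top: x -88.5..3.2 y@end 3.4 mean 1.9 slope deg 1.8 z 125.8 122
scene gate-ish x 0.6 y -11.3..22.5 mean 6.9 30
side plate top: x -35.2..-2.0 y@end -0.4 mean -0.7 slope deg 0.7 z 126.3 12
side gate-ish x -1.0 y -12.7..21.4 mean 4.0 53
```

View pics/b19.png

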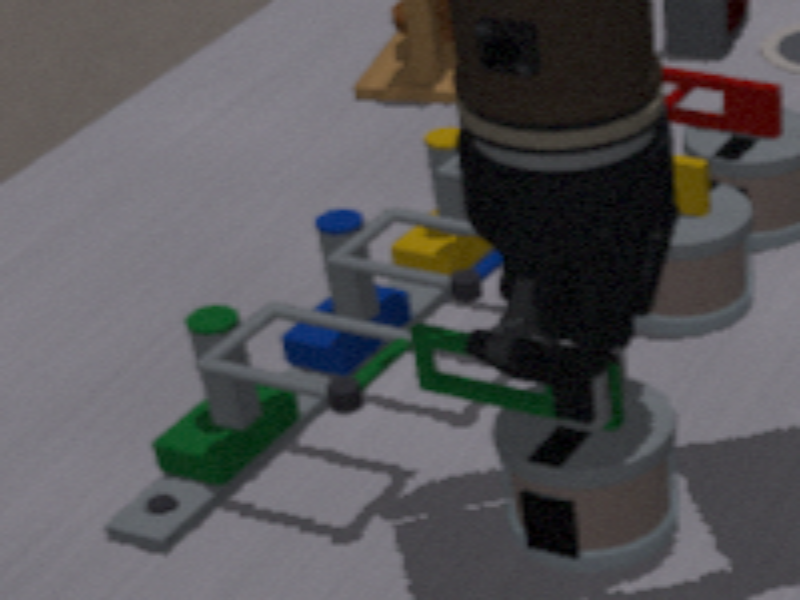

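Call:
jog_arm:
  series: "-0.15 0 0.4 0 0 0 -1;0 0 0.4 0 0 0 -1;0 0 0 0 0 0 -1;0 0.7 0 0 0 0 -1;0 0.7 0 0 0 0 -1;0 0.7 0 0 0 0 -1;0 0.7 0 0 0 0 -1;0 0.7 0 0 0 0 -1;0 0.7 0 0 0 0 -1;0 0.7 0 0 0 0 -1;0 0.7 0 0 0 0 -1;0 0.7 0 0 0 0 -1;0 0.6 0 0 0 0 -1;0 0 0 0 0 0 -1;0 0 0 0 0 0 -1"

```text
t: 51.13
position: [0.5891, 0.4219, 0.0845]
eef_rot: [0.0, 0.732, 0.682, 0.0]
force: [-0.1, 0.1, -3.5]
opening: 0.0066
```

```bash
python3 look.py scene 20;python3 look.py side 20; python3 - <<'E'
from h import *
plan(.5194,.4275,.085,86.05)
clipco('green',20)
z=np.load(f"pics/side20.npz"); cv2.imwrite("pics/b20.png",cv2.resize(z["p"][240:440,120:320,::-1],None,fx=4,fy=3))
E
```

```text
t 51.2 pos [0.588  0.4219 0.0843] yaw 86.0 open 0.0066 F [-1.9  0.4 -3.1]
shift cm (before turn) [ 0.08 -6.88 -0.07] |d| 6.9 turn [-0.02  0.01 -0.06] shift after turn [ 0.08 -6.88 -0.07] q6 -0.94
scene plate top: x -18.1..51.4 y@end -0.5 mean -0.9 slope deg 0.6 z 115.5 113
scene gate-ish x 0.0 y -11.0..23.7 mean 8.6 28
side plate top: x 36.8..42.1 y@end -1.0 mean -2.4 slope deg 33.7 z 116.1 6
```

View pics/b20.png

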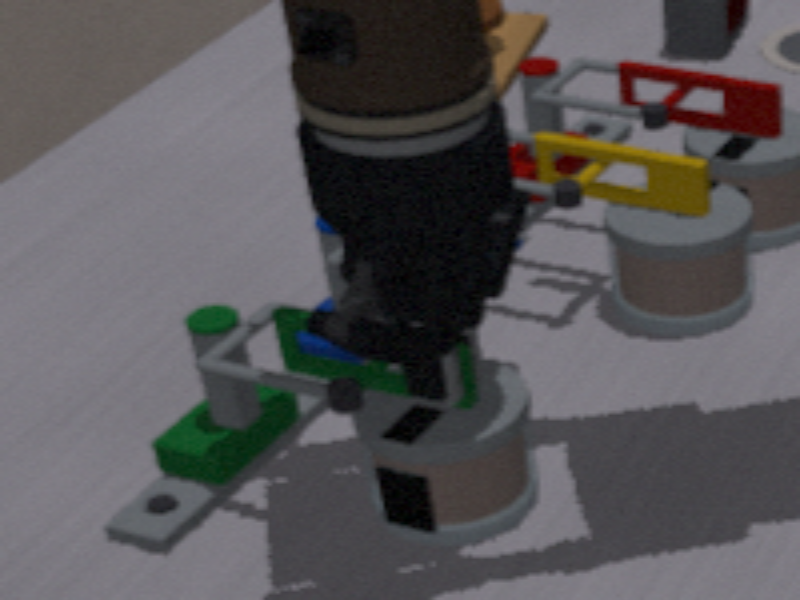

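Call:
jog_arm:
  series: "0 0.4 0 0 0 0 -1;0 0 0 0 0 0 -1;0 0 0 0 0 0 -1;0 0 0 0 0 0 -1;0 -0.5 0 0 0 0 -1;0 -0.5 0 0 0 0 -1;0 -0.5 0 0 0 0 -1;0 -0.5 0 0 0 0 -1;0 0 0 0 0 0 -1;0 0 0 0 0 0 -1"

```text
t: 52.07
position: [0.5716, 0.4233, 0.0846]
eef_rot: [0.0, 0.731, 0.682, 0.0]
force: [-0.1, -0.8, -3.2]
opening: 0.0068
```

```bash
python3 look.py scene 21;python3 look.py side 21; python3 - <<'E'
from h import *
plan(.5194,.4275,.085,86.05)
clipco('green',21)
z=np.load(f"pics/side21.npz"); cv2.imwrite("pics/b21.png",cv2.resize(z["p"][240:440,120:320,::-1],None,fx=4,fy=3))
z=np.load(f"pics/scene21.npz"); cv2.imwrite("pics/a21.png",cv2.resize(z["p"][290:440,290:440,::-1],None,fx=5,fy=4))
E
```

```text
t 52.2 pos [0.5723 0.4233 0.0847] yaw 86.0 open 0.0068 F [ 0.2  0.2 -3.7]
shift cm (before turn) [ 0.05 -5.3  -0.03] |d| 5.3 turn [ 0.04 -0.02 -0.04] shift after turn [ 0.05 -5.3  -0.03] q6 -0.93
scene plate top: x -36.7..35.0 y@end 0.1 mean -0.4 slope deg 0.8 z 115.4 124
scene gate-ish x 0.5 y -10.2..21.8 mean 8.5 26
side plate top: x 21.0..29.1 y@end -0.8 mean -2.1 slope deg 18.4 z 116.4 8
```

View pics/b21.png

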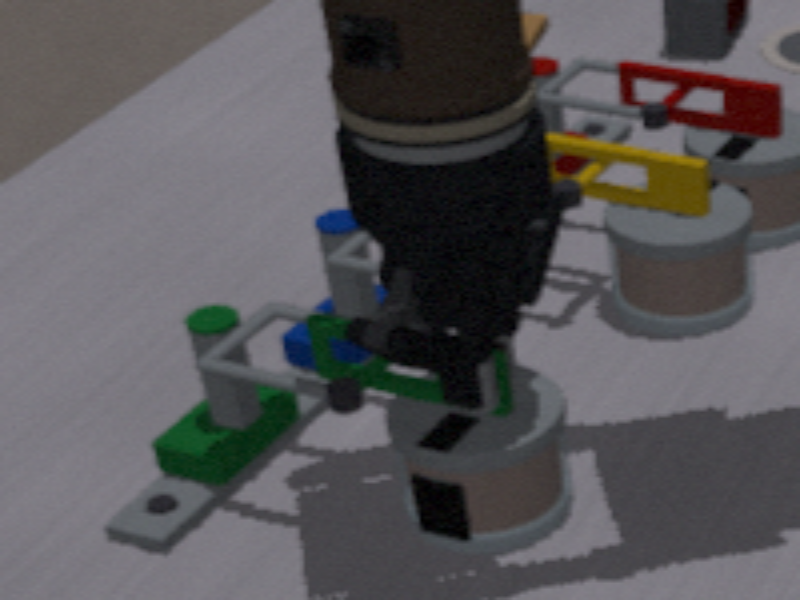

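View pics/a21.png

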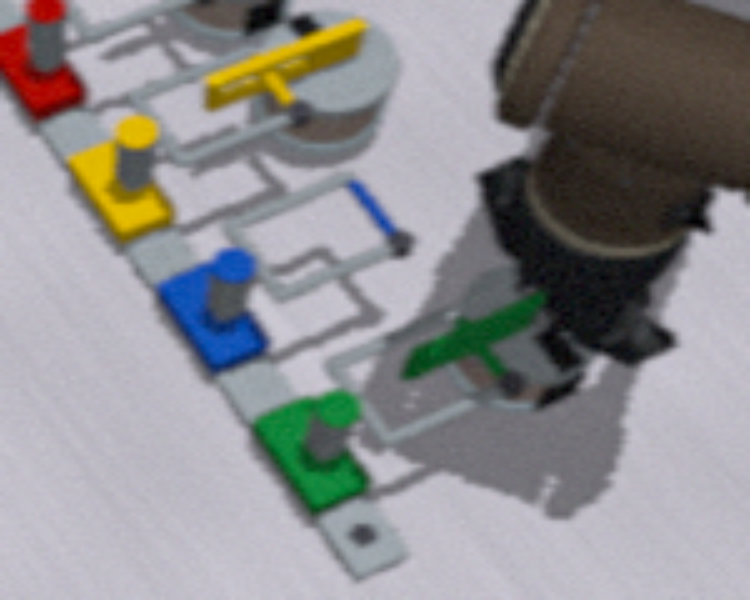

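Call:
jog_arm:
  series: "0 0 0.15 0 0 0 -1;0 0 0 0 0 0 -1;0 0 0 0 0 0 -0.2;0 0 0 0 0 0 -0.2;0 0 0 0 0 0 -0.2;0 0 0 0 0 0 -0.2;0 0 0 0 0 0 -0.2;0 0 -2 0 0 0 -0.2;0 0 -3.5 0 0 0 0;0 0 -4 0 0 0 0.2;0 0 -4 0 0 0 0.2;0 0 -3 0 0 0 0.2;0 0 0 0 0 0 0.2"

```text
t: 53.25
position: [0.5764, 0.426, 0.2588]
eef_rot: [0.001, 0.731, 0.682, 0.008]
force: [1.0, 1.0, 1.1]
opening: 0.0512
```

```bash
python3 look.py scene 22;python3 look.py side 22; python3 - <<'E'
from h import *
for c in CL: print(c);clipco(c,22)
for n in ["scene","side"]:
  z=np.load(f"pics/{n}22.npz"); 
  for c in ["blue"]: jar(c,n,z["p"],z["d"])
plan(.4567,-.1063,.25,-83.5)
z=np.load(f"pics/side22.npz"); cv2.imwrite("pics/b22.png",cv2.resize(z["p"][180:440,120:440,::-1],None,fx=2.4,fy=2.3))
E
```

```text
red
scene plate top: x -50.3..33.0 y@end -1.1 mean 0.2 slope deg -1.7 z 114.7 118
scene gate-ish x 0.4 y 0.6..21.4 mean 10.4 19
side plate top: x -54.7..34.4 y@end -0.4 mean 0.1 slope deg -0.6 z 113.9 212
side gate-ish x -1.2 y -5.0..21.9 mean 8.9 23
yellow
scene plate top: x -54.2..31.9 y@end -1.2 mean -1.1 slope deg -0.1 z 114.5 144
scene gate-ish x 0.2 y -11.6..23.7 mean 9.7 25
side plate top: x -57.1..32.2 y@end -1.7 mean -1.2 slope deg -0.7 z 113.8 261
side gate-ish x -1.5 y -8.1..29.4 mean 9.2 37
blue
scene gate-ish x 0.6 y -11.5..23.8 mean 5.1 25
side gate-ish x -0.6 y -17.3..20.5 mean 2.8 54
green
scene plate top: x -50.0..36.5 y@end 0.3 mean 0.2 slope deg 0.1 z 114.9 140
scene gate-ish x 0.6 y -12.4..23.9 mean 9.1 26
side plate top: x -51.3..25.9 y@end -0.7 mean -1.3 slope deg 0.8 z 115.7 13
scene blue L 0.084 mid [ 0.4882 -0.1032] yaw 7.2 org [ 0.4594 -0.1068] capmean [ 0.462 -0.099] 275 pix [310. 197.]
side blue L 0.086 mid [ 0.4872 -0.1033] yaw 6.5 org [ 0.4584 -0.1066] capmean [ 0.462 -0.098] 346 pix [369. 224.]
t 53.4 pos [0.5733 0.424  0.2512] yaw 86.0 open 0.0513 F [-0.3 -1.2 -0.2]
shift cm (before turn) [-53.71  -7.93  -0.1 ] |d| 54.3 turn [ -0.25  -0.4  169.5 ] shift after turn [51.37 17.59  0.12] q6 -0.93
```

View pics/b22.png

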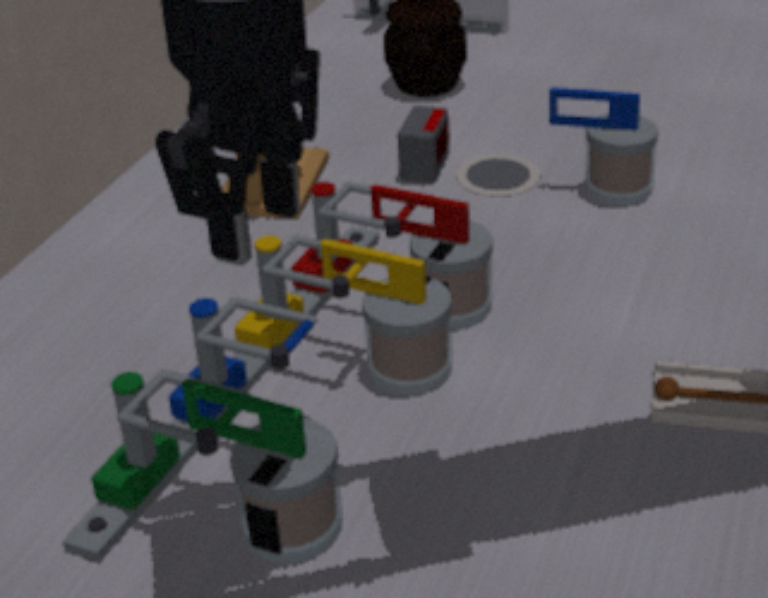

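All three linked. Now blue.

Call:
jog_arm:
  series: "-4 -0.6 0 0 0 0 0.2;-4 -0.6 0 0 0 0 0.2;-4 -0.6 0 0 0 0 0.2;-4 -0.6 0 0 0 0 0.2;-4 -0.6 0 0 0 0 0.2;-4 -0.6 0 0 0 0 0.2;-4 -0.6 0 0 0 0 0.2;-4 -0.6 0 0 0 0 0.2;-4 -0.6 0 0 0 0 0.2;-4 -0.6 0 0 0 0 0.2;-4 -0.6 0 0 0 0 0.2;-4 -0.6 0 0 0 0 0.2;-3.5 -0.5 0 0 0 0 0.2;-2.2 -0.2 0 0 0 0 0.2;0 0 0 0 0 0 0.2;0 0 0 0 0 0 0.2"

```text
t: 54.68
position: [0.4543, -0.1075, 0.2461]
eef_rot: [-0.002, 0.732, 0.681, -0.001]
force: [-0.2, 0.5, 0.8]
opening: 0.0513
```

Call:
jog_arm:
  series: "0 0 0 0 0 7 0.2;0 0 0 0 0 7 0.2;0 0 0 0 0 7 0.2;0 0 0 0 0 7 0.2;0 0 0 0 0 7 0.2;0 0 0 0 0 7 0.2;0 0 0 0 0 7 0.2;0 0 0 0 0 7 0.2;0 0 0 0 0 7 0.2;0 0 0 0 0 7 0.2;0 0 0 0 0 7 0.2;0 0 0 0 0 7 0.2;0 0 0 0 0 7 0.2;0 0 0 0 0 7 0.2;0 0 0 0 0 7 0.2;0 0 0 0 0 7 0.2;0 0 0 0 0 7 0.2;0 0 0 0 0 7 0.2;0 0 0 0 0 7 0.2;0 0 0 0 0 7 0.2"

```text
t: 56.35
position: [0.4553, -0.1051, 0.2467]
eef_rot: [-0.0, 0.89, -0.456, -0.001]
force: [0.5, -0.7, 0.2]
opening: 0.0509
```

Call:
jog_arm:
  series: "0 0 0 0 0 7 0.2;0 0 0 0 0 7 0.2;0 0 0 0 0 7 0.2;0 0 0 0 0 7 0.2;0 0 0 0 0 1.5 0.2;0 0 0 0 0 0 0.2;0 0 0 0 0 0 0.2"

```text
t: 56.93
position: [0.4554, -0.1056, 0.247]
eef_rot: [0.0, 0.747, -0.665, -0.001]
force: [-0.0, 1.1, -0.2]
opening: 0.0508
```

```bash
python3 look.py wrist 23; python3 - <<'E'
from h import *
z=np.load(f"pics/wrist23.npz"); P=cloud("wrist",z["d"],z); m=masks(z["p"])["blue"]&(P[...,2]>.1)
Q=P[m][:,:2]; r=cv2.minAreaRect((Q*1000).astype(np.float32)); print(r,len(Q))
plan(.4567,-.1067,.082,-83.3)
E
```

```text
((486.16229248046875, -105.72789001464844), (89.29300689697266, 7.183614730834961), 7.8000359535217285) 966
t 57.0 pos [ 0.4555 -0.1059  0.2472] yaw -83.4 open 0.0515 F [0.4 0.2 0.9]
shift cm (before turn) [ 0.11 -0.13 16.52] |d| 16.5 turn [ 0.07  0.06 -0.07] shift after turn [ 0.09 -0.11 16.52] q6 1.13
```

View pics/wrist23.png

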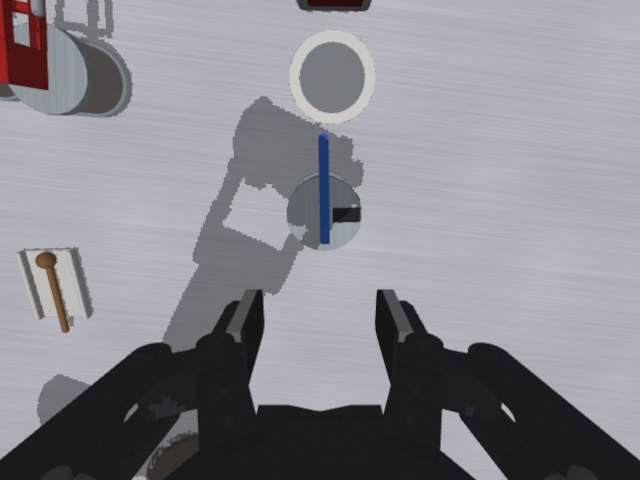

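Call:
jog_arm:
  series: "0.2 -0.1 3.5 0 0 -0.5 0.2;0 0 3.5 0 0 0 0.2;0 0 3 0 0 0 0.2;0 0 3 0 0 0 0.2;0 0 2.3 0 0 0 0.2;0 0 1.2 0 0 0 0.2;0 0 0 0 0 0 0.2;0 0 0 0 0 0 -1;0 0 0 0 0 0 -1;0 0 0 0 0 0 -1;0 0 0 0 0 0 -1;0 0 0 0 0 0 -1;0 0 0 0 0 0 -1"

```text
t: 58.07
position: [0.4585, -0.1095, 0.0846]
eef_rot: [-0.001, 0.749, -0.663, 0.002]
force: [-0.5, -0.7, 5.7]
opening: 0.0065
```

Call:
jog_arm:
  series: "0 0 -0.5 0 0 0 -1;0 0 -2 0 0 0 -1;0 0 -3 0 0 0 -1;0 0 -3 0 0 0 -1;0 0 -3 0 0 0 -1;0 0 -3 0 0 0 -1;0 0 -1 0 0 0 -1;0 0 0 0 0 0 -1;0 0 0 0 0 0 -1"

```text
t: 58.82
position: [0.4563, -0.1086, 0.237]
eef_rot: [0.0, 0.749, -0.663, -0.001]
force: [-0.2, -0.1, -3.2]
opening: 0.0072
```

```bash
python3 look.py wrist 24; python3 - <<'E'
from h import *
plan(.586,-.105,.235,5.5)
E
```

```text
t 58.9 pos [ 0.4554 -0.1083  0.2358] yaw -83.0 open 0.0069 F [-0.5 -0.5 -3.3]
shift cm (before turn) [  1.26 -13.01   0.03] |d| 13.1 turn [ 8.000e-02  2.400e-01 -8.851e+01] shift after turn [13.04  0.92  0.08] q6 1.12
```

View pics/wrist24.png

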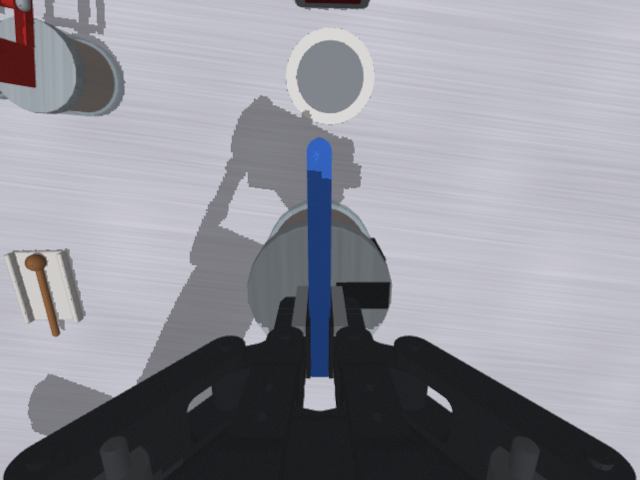

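Call:
jog_arm:
  series: "0.1 -1.2 0 0 0 0 -1;0.3 -2.5 0 0 0 0 -1;0.3 -3.2 0 0 0 0 -1;0.3 -3 0 0 0 0 -1;0.2 -2 0 0 0 0 -1;0.1 -1.1 0 0 0 0 -1;0 0 0 0 0 0 -1;0 0 0 0 0 -4 -1;0 0 0 0 0 -6 -1;0 0 0 0 0 -7 -1;0 0 0 0 0 -7 -1;0 0 0 0 0 -7 -1;0 0 0 0 0 -7 -1;0 0 0 0 0 -7 -1;0 0 0 0 0 -7 -1;0 0 0 0 0 -7 -1;0 0 0 0 0 -7 -1;0 0 0 0 0 -7 -1;0 0 0 0 0 -7 -1;0 0 0 0 0 -5 -1"

```text
t: 60.53
position: [0.586, -0.1056, 0.2356]
eef_rot: [-0.001, 1.0, 0.02, -0.002]
force: [-0.2, -0.2, -2.7]
opening: 0.0068
```

Call:
jog_arm:
  series: "0 0 0 0 0 -3.5 -1;0 0 0 0 0 0 -1;0 0 0 0 0 0 -1;0 0 0 0 0 0 -1"

```text
t: 60.87
position: [0.5869, -0.1058, 0.2368]
eef_rot: [-0.0, 0.999, 0.047, -0.001]
force: [-0.1, -0.9, -3.6]
opening: 0.0069
```

```bash
python3 - <<'E'
from h import *
plan(.586,-.105,.086,5.5)
E
```

```text
t 60.9 pos [ 0.5869 -0.1058  0.2368] yaw 5.4 open 0.0069 F [-0.1 -0.9 -3.6]
shift cm (before turn) [-0.05 -0.08 15.08] |d| 15.1 turn [-0.04  0.11 -0.09] shift after turn [-0.08 -0.09 15.08] q6 -0.35
```

Call:
jog_arm:
  series: "-0.1 0 2 0 0 0 -1;-0.1 0 3 0 0 0 -1;0 0 3 0 0 0 -1;0 0 3 0 0 0 -1;0 0 2 0 0 0 -1;0 0 1 0 0 0 -1;0 0 0.8 0 0 0 -1;0 0 0.4 0 0 0 -1;0 0 0 0 0 0 -1;0 0 0.3 0 0 0 -1;0 0 0.1 0 0 0 -1;0 0 0 0 0 0 -1;0 0 0 0 0 0 -1"

```text
t: 61.95
position: [0.5878, -0.1068, 0.0847]
eef_rot: [0.001, 0.999, 0.048, 0.002]
force: [-0.3, -0.8, 6.4]
opening: 0.0066
```

Call:
jog_arm:
  series: "0 0 0 0 0 0 -0.4;0 0 0 0 0 0 -0.4;0 0 0 0 0 0 -0.4;0 0 0 0 0 0 -0.4;0 0 0 0 0 0 -0.4;0 0 0 0 0 0 -0.4;0 0 0 0 0 0 -0.4;0 0 0 0 0 0 -0.4;0 0 0 0 0 0 -0.4"

```text
t: 62.7
position: [0.5856, -0.1061, 0.0819]
eef_rot: [-0.0, 0.999, 0.048, -0.0]
force: [-0.2, -1.0, -0.6]
opening: 0.0252
```

```bash
python3 look.py wrist 25; python3 look.py side 25; python3 - <<'E'
from h import *
plan(.586,-.105,.085,5.5)
z=np.load(f"pics/side25.npz"); 
for c in "red yellow green blue".split(): jar(c,"side",z["p"],z["d"])
E
```

```text
t 62.8 pos [ 0.5856 -0.1061  0.082 ] yaw 5.5 open 0.0258 F [-0.1 -0.2 -1. ]
shift cm (before turn) [ 0.05 -0.11 -0.3 ] |d| 0.3 turn [-0.   -0.   -0.01] shift after turn [ 0.05 -0.11 -0.3 ] q6 -0.35
side red L 0.085 mid [0.5831 0.139 ] yaw -4.0 org [0.5542 0.141 ] capmean [0.558 0.154] 560 pix [296. 271.]
side yellow L 0.087 mid [0.5879 0.233 ] yaw -3.7 org [0.5589 0.2349] capmean [0.561 0.221] 816 pix [276. 295.]
side green L 0.084 mid [0.6052 0.4207] yaw -4.3 org [0.5763 0.4228] capmean [0.576 0.431] 983 pix [220. 353.]
side blue L 0.087 mid [ 0.5842 -0.0745] yaw 95.4 org [ 0.587  -0.1034] capmean [ 0.58  -0.093] 226 pix [324. 226.]
```

View pics/wrist25.png

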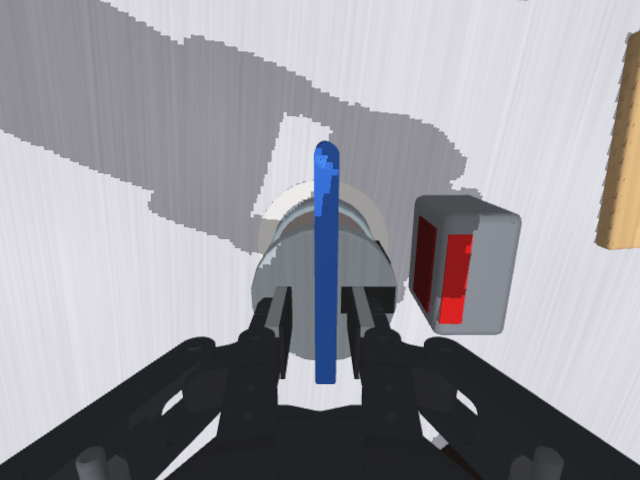

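Call:
jog_arm:
  series: "0.15 0 -0.2 0 0 0 -0.4;0 0 0 0 0 0 -1;0 0 0 0 0 0 -1;0 0 0 0 0 0 -1;0 0 0 0 0 0 -1;0 0 0 0 0 0 -1;0 0 -0.5 0 0 0 -1;0 0 -2 0 0 0 -1;0 0 -3 0 0 0 -1;0 0 -3 0 0 0 -1;0 0 -3 0 0 0 -1;0 0 -3 0 0 0 -1;0 0 -1 0 0 0 -1;0 0 0 0 0 0 -1"

```text
t: 63.97
position: [0.5888, -0.1064, 0.2421]
eef_rot: [0.001, 0.999, 0.048, 0.003]
force: [0.7, -0.2, -2.9]
opening: 0.0072
```

Call:
jog_arm:
  series: "0 0 0 0 0 4 -1;0 0 0 0 0 6 -1;0 0 0 0 0 7 -1;0 0 0 0 0 7 -1;0 0 0 0 0 7 -1;0 0 0 0 0 7 -1;0 0 0 0 0 7 -1;0 0 0 0 0 7 -1;0 0 0 0 0 7 -1;0 0 0 0 0 7 -1;0 0 0 0 0 7 -1;0 0 0 0 0 7 -1;0 0 0 0 0 7 -1;0 0 0 0 0 6 -1;0 0 0 0 0 4 -1;0 0 0 0 0 2.4 -1;0 0 0 0 0 0 -1"

```text
t: 65.38
position: [0.5848, -0.1055, 0.2351]
eef_rot: [-0.002, -0.682, 0.731, 0.003]
force: [-0.4, 1.1, -2.9]
opening: 0.0066
```

```bash
python3 - <<'E'
from h import *
plan(.5138,.332,.24,-93.95)
E
```

```text
t 65.4 pos [ 0.5848 -0.1055  0.2351] yaw -93.9 open 0.0066 F [-0.4  1.1 -2.9]
shift cm (before turn) [-43.16  10.09  -0.37] |d| 44.3 turn [0.39 0.07 0.01] shift after turn [-43.15  10.1   -0.49] q6 1.39
```

Call:
jog_arm:
  series: "-1.5 0.35 0 0 0 0 -1;-2.7 0.6 0 0 0 0 -1;-3.6 0.85 0 0 0 0 -1;-3.6 0.85 0 0 0 0 -1;-3.6 0.85 0 0 0 0 -1;-3.6 0.85 0 0 0 0 -1;-3.6 0.85 0 0 0 0 -1;-3.6 0.85 0 0 0 0 -1;-3.6 0.85 0 0 0 0 -1;-3.6 0.85 0 0 0 0 -1;-3.4 0.8 0 0 0 0 -1;-3.1 0.7 0 0 0 0 -1;-2.1 0.5 0 0 0 0 -1;-1.2 0.3 0 0 0 0 -1;-0.5 0.1 0 0 0 0 -1;0 0 0 0 0 0 -1;0 0 0 0 0 0 -1"

```text
t: 66.8
position: [0.5151, 0.3319, 0.2382]
eef_rot: [-0.001, -0.683, 0.731, -0.0]
force: [-0.2, 0.3, -2.5]
opening: 0.0065
```

```bash
python3 - <<'E'
from h import *
plan(.5138,.332,.092,-93.95)
E
```

```text
t 66.8 pos [0.5151 0.3319 0.2382] yaw -93.9 open 0.0065 F [-0.2  0.3 -2.5]
shift cm (before turn) [-0.03  0.11 14.62] |d| 14.6 turn [ 0.05 -0.1   0.06] shift after turn [-1.000e-02  1.300e-01  1.462e+01] q6 2.14
```

Call:
jog_arm:
  series: "0 0.3 1.5 0 0 0 -1;0 0 3 0 0 0 -1;0 0 3 0 0 0 -1;0 0 3 0 0 0 -1;0 0 2 0 0 0 -1;0 0 1.2 0 0 0 -1;0 0 0.9 0 0 0 -1;0 0 0 0 0 0 -1;0 0 0 0 0 0 -1;0 0 0 0 0 0 -1"

```text
t: 67.63
position: [0.514, 0.3336, 0.0948]
eef_rot: [0.002, -0.682, 0.731, -0.0]
force: [-0.3, -0.7, -2.5]
opening: 0.0065
```

```bash
python3 look.py scene 26;python3 look.py side 26; python3 - <<'E'
from h import *
plan(.5138,.332,.086,-93.95)
clipco('blue',26)
z=np.load(f"pics/side26.npz"); cv2.imwrite("pics/b26.png",cv2.resize(z["p"][220:420,120:320,::-1],None,fx=4,fy=3))
E
```

```text
t 67.7 pos [0.5138 0.3338 0.095 ] yaw -93.9 open 0.0071 F [-0.5 -0.1 -2.7]
shift cm (before turn) [ 0.18 -0.01  0.9 ] |d| 0.9 turn [-0.18  0.11  0.04] shift after turn [ 0.18 -0.01  0.9 ] q6 2.14
scene plate top: x -89.8..2.8 y@end 3.5 mean 1.2 slope deg 2.5 z 124.7 117
scene gate-ish x 0.6 y -11.6..21.8 mean 6.7 31
side plate top: x -110.6..-21.9 y@end 1.4 mean 1.7 slope deg -0.6 z 122.6 152
side gate-ish x -0.7 y -15.8..21.9 mean 3.2 53
```

View pics/b26.png

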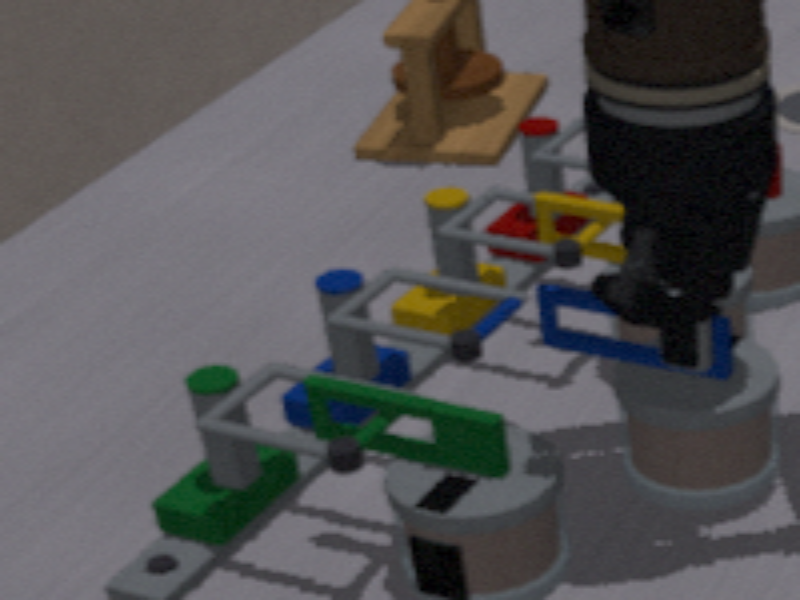

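Call:
jog_arm:
  series: "0.15 0 0.4 0 0 0 -1;0 0 0.4 0 0 0 -1;0 0 0 0 0 0 -1;0 -0.7 0 0 0 0 -1;0 -0.7 0 0 0 0 -1;0 -0.7 0 0 0 0 -1;0 -0.7 0 0 0 0 -1;0 -0.7 0 0 0 0 -1;0 -0.7 0 0 0 0 -1;0 -0.7 0 0 0 0 -1;0 -0.7 0 0 0 0 -1;0 -0.7 0 0 0 0 -1;0 -0.7 0 0 0 0 -1;0 -0.4 0 0 0 0 -1;0 0 0 0 0 0 -1;0 0 0 0 0 0 -1"

```text
t: 69.07
position: [0.5867, 0.3264, 0.0848]
eef_rot: [0.0, -0.682, 0.731, -0.0]
force: [0.3, -0.6, -3.8]
opening: 0.007
```

```bash
python3 look.py scene 27;python3 look.py side 27; python3 - <<'E'
from h import *
plan(.5138,.332,.085,-93.95)
clipco('blue',27)
z=np.load(f"pics/side27.npz"); cv2.imwrite("pics/b27.png",cv2.resize(z["p"][220:420,120:320,::-1],None,fx=4,fy=3))
E
```

```text
t 69.2 pos [0.5858 0.3264 0.0846] yaw -93.9 open 0.0067 F [ 0.1 -1.2 -3.7]
shift cm (before turn) [-0.06  7.22 -0.03] |d| 7.2 turn [ 0.03 -0.02  0.04] shift after turn [-0.06  7.22 -0.04] q6 2.08
scene plate top: x -14.7..52.3 y@end -0.3 mean -0.8 slope deg 0.9 z 114.8 113
scene gate-ish x -0.4 y -11.5..23.7 mean 9.1 26
side plate top: x -38.7..51.8 y@end -0.8 mean -0.6 slope deg -0.3 z 113.9 91
side gate-ish x -1.5 y 0.2..22.2 mean 11.1 35
```

View pics/b27.png

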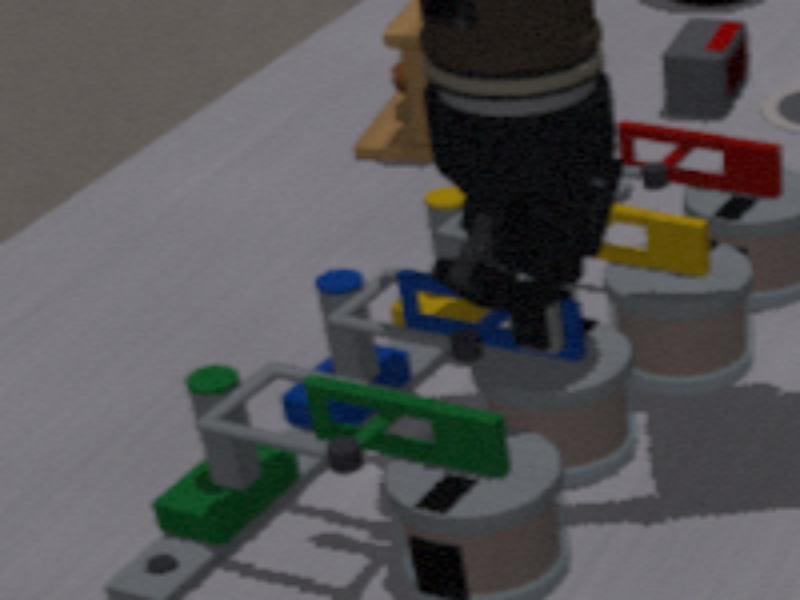

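Call:
jog_arm:
  series: "0 -0.3 0 0 0 0 -1;0 0 0 0 0 0 -1;0 0 0 0 0 0 -1;0 0 0 0 0 0 -1;0 0.5 0 0 0 0 -1;0 0.5 0 0 0 0 -1;0 0.5 0 0 0 0 -1;0 0.5 0 0 0 0 -1;0 0 0 0 0 0 -1;0 0 0 0 0 0 -1"

```text
t: 70.0
position: [0.5686, 0.3278, 0.085]
eef_rot: [-0.0, -0.683, 0.731, -0.0]
force: [-0.4, 0.2, -2.2]
opening: 0.0069
```

```bash
python3 look.py scene 28;python3 look.py side 28; python3 - <<'E'
from h import *
plan(.5138,.332,.085,-93.95)
clipco('blue',28)
z=np.load(f"pics/scene28.npz"); cv2.imwrite("pics/a28.png",cv2.resize(z["p"][270:420,280:430,::-1],None,fx=5,fy=4))
E
```

```text
t 70.1 pos [0.5693 0.3279 0.0852] yaw -93.9 open 0.0065 F [ 0.5  1.  -3.7]
shift cm (before turn) [-0.04  5.57  0.01] |d| 5.6 turn [-0.04  0.01  0.06] shift after turn [-0.03  5.57  0.02] q6 2.10
scene plate top: x -34.6..34.7 y@end 0.0 mean -0.6 slope deg 1.0 z 115.4 113
scene gate-ish x 0.2 y -12.2..22.5 mean 9.3 27
side plate top: x -55.9..34.2 y@end -0.9 mean -0.7 slope deg -0.2 z 114.4 96
side gate-ish x -1.8 y -2.6..20.4 mean 10.2 35
```

View pics/a28.png

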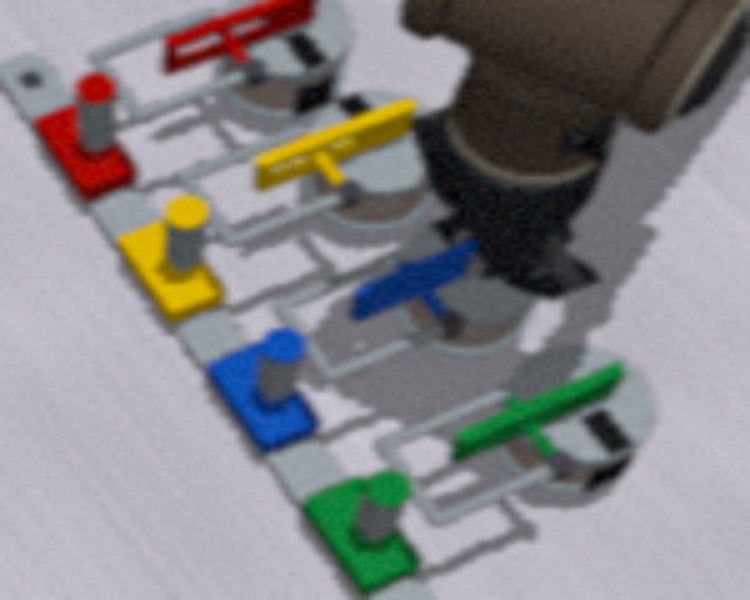

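Blue is linked (gate through its eye at ~(435,300)). Release and back off.

Call:
jog_arm:
  series: "0 0 0.15 0 0 0 -1;0 0 0 0 0 0 -1;0 0 0 0 0 0 -0.3;0 0 0 0 0 0 -0.3;0 0 0 0 0 0 -0.3;0 0 0 0 0 0 -0.3;0 0 0 0 0 0 -0.3;0 0 -2 0 0 0 -0.3;0 0 -3.5 0 0 0 -0.3;0 0 -4 0 0 0 -0.3;0 0 -4 0 0 0 -0.3;0 0 -4 0 0 0 -0.3;3 3 -2 0 0 0 -0.3;4 1 0 0 0 0 -0.3;4 1 0 0 0 0 -0.3;4 1 0 0 0 0 -0.3;4 1 0 0 0 0 -0.3;0 0 0 0 0 0 -0.3;0 0 0 0 0 0 -0.3"

```text
t: 71.68
position: [0.4894, 0.1444, 0.2765]
eef_rot: [0.0, -0.681, 0.732, -0.0]
force: [0.1, -0.2, 0.6]
opening: 0.03
```

```bash
python3 look.py scene 29;python3 look.py side 29; python3 - <<'E'
from h import *
for c in CL: print(c);clipco(c,29)
for n in ["scene","side"]:
  z=np.load(f"pics/{n}29.npz"); 
  for c in CL: jar(c,n,z["p"],z["d"])
z=np.load(f"pics/side29.npz"); cv2.imwrite("pics/b29.png",cv2.resize(z["p"][140:440,60:440,::-1],None,fx=2.1,fy=2))
z=np.load(f"pics/scene29.npz"); cv2.imwrite("pics/a29.png",cv2.resize(z["p"][150:430,180:430,::-1],None,fx=3.2,fy=2.1))
E
```

```text
red
scene plate top: x -51.9..32.6 y@end -0.6 mean 0.4 slope deg -1.3 z 115.0 122
scene gate-ish x 0.1 y 1.6..21.8 mean 10.5 18
side plate top: x -55.2..33.4 y@end -0.9 mean 0.1 slope deg -1.4 z 113.3 163
side gate-ish x -1.1 y -6.1..19.8 mean 8.2 20
yellow
scene plate top: x -56.8..32.4 y@end -1.3 mean -1.2 slope deg -0.2 z 114.8 142
scene gate-ish x 0.1 y -13.6..22.0 mean 7.2 28
side plate top: x -56.3..32.8 y@end -1.4 mean -1.2 slope deg -0.3 z 113.6 264
side gate-ish x -1.4 y -5.5..27.6 mean 9.0 34
blue
scene plate top: x -52.6..34.7 y@end -0.2 mean -0.4 slope deg 0.2 z 114.7 148
scene gate-ish x 0.1 y -12.1..22.0 mean 9.2 25
side plate top: x -55.4..36.8 y@end -1.5 mean -0.8 slope deg -0.8 z 114.1 289
side gate-ish x -1.0 y -3.6..20.3 mean 8.7 39
green
scene plate top: x -51.8..35.5 y@end 0.2 mean 0.1 slope deg 0.2 z 114.5 143
scene gate-ish x 0.1 y -11.4..21.8 mean 8.6 27
side plate top: x -51.2..36.8 y@end -1.9 mean -1.9 slope deg 0.0 z 115.3 160
side gate-ish x -0.4 y 1.8..20.8 mean 11.2 29
scene red L 0.082 mid [0.5848 0.1395] yaw -4.0 org [0.5559 0.1415] capmean [0.559 0.159] 447 pix [328. 276.]
scene yellow L 0.084 mid [0.5887 0.2332] yaw -3.0 org [0.5598 0.2347] capmean [0.562 0.234] 673 pix [347. 306.]
scene blue L 0.083 mid [0.5976 0.3285] yaw -2.8 org [0.5687 0.3299] capmean [0.57  0.332] 745 pix [366. 338.]
scene green L 0.082 mid [0.6065 0.4236] yaw -3.4 org [0.5775 0.4253] capmean [0.576 0.41 ] 660 pix [387. 373.]
side red L 0.084 mid [0.5838 0.1398] yaw -4.8 org [0.5549 0.1422] capmean [0.558 0.156] 564 pix [296. 271.]
side yellow L 0.086 mid [0.5879 0.2332] yaw -3.4 org [0.5589 0.2349] capmean [0.561 0.229] 907 pix [276. 295.]
side blue L 0.086 mid [0.5966 0.3282] yaw -4.1 org [0.5677 0.3303] capmean [0.568 0.327] 1091 pix [251. 325.]
side green L 0.085 mid [0.605  0.4208] yaw -3.9 org [0.5761 0.4228] capmean [0.576 0.412] 1281 pix [220. 353.]
```

View pics/a29.png

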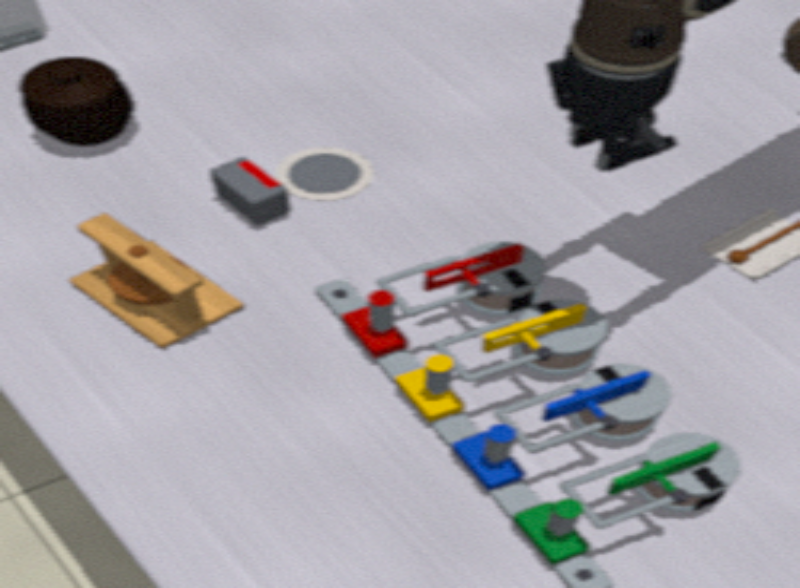

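View pics/b29.png

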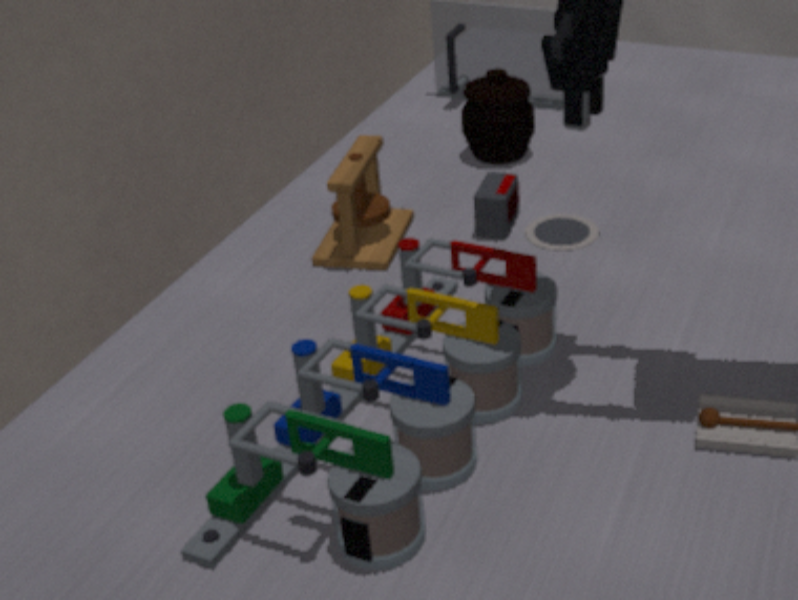

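```bash
python3 -c "
from rig import job
print(job.job_done())"
```

```text
the job is handed in; nothing more can be done
None
```

All four jars were there. I scanned them in the order red, yellow, green, blue, linked each to the clip of its own colour, and handed the job in at about 72 s.

- **Scanning:** Each jar was released on the disc for about 0.7 s with its mark towards the scanner. Where the cameras gave a clean fix, it was within about 10 mm of the centre. The red and yellow fixes there were rough because the gripper hid part of the lug. I judged green's position from the wrist picture alone.
- **Links:** In the last scene and side pictures, all four gates pass through their eyes and look shut, with the end bars about 29 to 33 mm inside their clips. The lugs are within about 2 mm of each clip's line.
- **Jars and bystanders:** The jars stand upright and the gripper is clear of them. The onggi, press and spoon rest look unmoved; I did not measure them.
- **Disagreements:** The two cameras differed by up to about 5 mm on green's first position, so I settled that with the wrist camera. No other check failed. I saw no slackened grip and no knocked jar.

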